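# Pack the test case and hold its lid ready for the hinge pin

## Robot

A 7-joint arm with a two-finger parallel gripper is mounted at the origin on the work surface. World frame = base frame: x ahead of the robot, y to its left, z up, the work surface at z = 0. Lengths are in m, angles in rad, forces in N, time in s.
With the tool pointing down it reaches from about 0.4 to 0.85 m from the base axis. Payload 10.4 kg.
Tool frame: the origin (TCP) lies between the finger pads; the fingertips stand 25 mm ahead of it and the grasp point (between the pads) lies 6 mm ahead of it; x points along the fingers, y is the direction in which the jaws open and shut, and the axes are right-handed (so a half turn about x gives the same grasp; the last joint's range is limited). The gripper opens to 87 mm and grips with 3 to 60 N. Pads are 19 mm wide; open, the fingers measure 117 mm over their backs; the gripper's body (75 mm by 190 mm) begins 51 mm behind the grasp point.
Start: joints at [-1.276, 0.332, -0.065, 1.46, 0.022, 1.35, -0.088], TCP at [0.195, 0.594, 0.248] pointing down, gripper open.
Joint ranges: [-2.6, 2.6], [-0.5, 2.12], [-1.47, 1.34], [0.16, 2.42], [-1.27, 4.41], [0.06, 2.06], [-2.6, 2.6]. Speed limits (rad/s): [2.22, 2.22, 2.79, 2.79, 3.14, 3.14, 3.14].

## Interface

Orientations are given as a unit quaternion [x, y, z, w].
In Python, from bench import r gives the robot as it stands.
- The arm moves only by the shell command python3 -m pendant 'ROWS' [FORCE]. ROWS is JSON, a list of rows, each an object with "translation": the shift along the world's x, y, z in cm, a list of three; "angular": the turn, a rotation vector about the world's x, y, z in degrees, a list of three; "hand": the opening, from -1 (shut) to 1 (fully open). In form: [{"translation": [dx, dy, dz], "angular": [wx, wy, wz], "hand": hand}, ...]. A call has 1 to 20 rows; each row shifts and turns the commanded pose from where the row before left it; what a row does not reach is not made up. A row lasts 1/10 s, in which the tool goes at most 50 mm and 8.59 degrees, less where a joint would pass 70% of its speed; a pose out of reach is approached as far as the arm can. A call is refused whole if a number of a shift passes 5 or a number of a turn 8.59, either way. A call with a gripper value outside its range is refused whole. The fingers move at their own pace and stop on an object; FORCE is the grip in N (left out, the last holds). Time passes only in rows, so rows that do not move let the fingers close. It gives the time, the measured TCP pose, the force and the opening at its end, in the units of the state.
- r.read_state(): the state, without advancing time (a new reading comes with each control period).
- r.camera(name): name is "side" or "top"; returns the picture (480x640x3 uint8, red, green, blue); there is no depth.
- r.camera_info(name): a dict with "fx", "fy", "cx", "cy" (pixels), "rvec" (rotation vector, rad) and "tvec" (3), from world to camera coordinates, as OpenCV has them. Camera axes: x right, y down, z forward; pixel columns grow to the right and rows downward; lengths in m; the calibration is good to about 2 mm. A picture is of the moment at which its call begins. camera_info takes no time and is no camera call.
- r.close_job(): hands the job in, once; it reports no verdict.
Trained networks look in the newest picture that a camera, given by its name, has taken for a name from the list of things; names that differ only in an ending like _2 or _b are one class to them, and where a whole thing is asked for, a point or a joint stands for the part that bears it (a point fixed in the world has none). Each returns a list of dicts, best first, with "confidence" (0 to 1); they miss things now and then, are a little off and sometimes report something else, mostly with a low value. They report only what shows in the picture. A call takes as long as a camera call. They do not tell look-alikes from the thing itself.
- r.find_in(camera, name): "point" ([row, column] in pixels, amid what is visible of it).
- r.mark_of(camera, name): "point" ([row, column] in pixels: a listed point, or the origin of a listed thing).
The state is a dict: "time": time; "joint_positions": joint angles; "joint_vel": joint speeds; "joint_torque": joint torques, N m; "ee_pos": TCP position; "eef_rot": TCP orientation; "ft_force": force on the tool from outside, world axes, zero at the start; "torque": the same for the moment, N m; "width": finger opening in m.
Only numpy, scipy, OpenCV 4.12 (cv2) and the standard library are available. Lean on these libraries where they do the work, as an engineer would, in place of code of your own. Each camera call takes 0.05 s, during which the arm holds its last target.

## Task

Lay the loose test cassette squarely on top of the pile of two in the open case, edges flush, and let go of it. Then lift the lid out of its stand and hold it upright at the case with its hinge knuckle midway between the case's two knuckles, so that the three holes line up for a colleague to slip in the hinge pin; finish while still holding it there, still, carried by the gripper alone and not resting or pressing on the case. Keep the pile square, and leave the tube rack, the bottle and the hinge pin where they are.

Things in the scene. Friction and masses are not known exactly. Their poses are not given: they have to be found in the camera images.
- case: Open grey plastic case fixed to the bench, 120 (x) by 150 (y) by 55 mm high outside, walls and floor 5 mm thick. Origin: centre of its underside; z up. It may be turned by up to 0.25 rad. On the outside of its +x wall (the far side) is an aluminium hinge leaf with two knuckles (see case_hinge).
- case_hinge (a point): On the case's hinge axis, midway between its knuckles: 72 mm along the case's +x from its origin, 68 mm up. Axes as the case's; y is the hinge axis. The knuckles are pipes along y, 20 mm outside, 12 mm hole, each 24 mm long, from 21 to 45 mm either side. The 42 mm gap between them is open above; nothing nearer than 15 mm below the axis in it. Case rim: 13 mm lower, 12 mm to -x.
- lid: Lid, 0.2 to 0.3 kg, upright in the stand, same front and back. Origin: on its hinge axis, mid-knuckle; z up along the lid, y the hinge axis, x the plate's normal. Knuckle: pipe along y, 20 mm outside, 12 mm hole, 32 mm long. Above it a neck 32 mm wide (y), 8 to 12 mm thick, then the grey plate 8 mm thick, 145 mm wide, from 22 to 122 mm above the axis. Top edge: grip rail, see lid_grip.
- lid_grip (a point): Middle of the lid's black grip rail, 109 mm above the lid's origin; axes as the lid's. The rail runs along the lid's top edge: 16 mm thick (x), 90 mm long (y), 26 mm high, its top 13 mm above this point. Pinch it from above, across x.
- stand: White lid stand fixed to the bench, left or right of the case, turned by up to 0.4 rad; 75 (x) by 170 (y) by 105 mm high, origin under its centre. Two end posts (y = 56 to 81 mm either side) hold the plate's ends in upright 10 mm slots, open at the top. The lid's origin is then 33 mm above the bench. Lift the lid straight up 60 mm or more to clear the slots.
- cassette_loose: The loose white test cassette lying flat on the bench: a plate 80 (x) by 28 (y) by 8 mm thick, 20 g. Origin: centre of its underside; z up. The same outline when turned half round. It lies on the other side of the case from the stand.
- cassette_mid: The upper of the two cassettes piled in the case, same shape and size (80 x 28 x 8 mm, origin at the centre of its underside), its underside 13 mm above the bench, its x roughly along the case's x. The pile is loose, not fastened, and lies 40 mm or more from the case's side walls in y.
- cassette_low: The lower cassette of the pile, same shape and size, on the floor of the case, its underside 5 mm above the bench.
- tube_rack: Bystander: black tube rack 75 x 170 x 35 mm with six capped tubes standing up to 101 mm, right far part of the bench. Origin: centre of its underside.
- spray_bottle: Bystander: upright bottle, 60 mm across, 150 mm high, left far part of the bench. Origin: centre of its underside.
- hinge_pin: Bystander: steel hinge pin 5 mm thick, 110 mm long with a 22 mm bent end, lying on the bench beyond the case. Origin: on the bench, under the straight part, 50 mm from its plain end.
Things that resemble listed ones, but are neither listed nor needed, are in the scene too. There is more than one size of the lid; the job needs the smallest.

How it is judged:
By the outcome, as a careful person would: the job done as asked, in the order asked, and still so for the second after the job is handed in, while the arm keeps its last pose, push and grip.
It also fails if it takes over 58 s, if anything falls off the work surface, if the arm or the gripper's body presses on something with over 40 N, if the wrist force passes 120 N, or if a joint passes its speed limit or range.

## Working session

There is one attempt and no reset: what is moved stays moved. The work goes in short steps, Python scripts to look and compute and a shell command to move; the robot and the scene stay as the last step left them, time stands still between calls to the robot, and variables do not carry over. Pictures are saved under pics/ and viewed, and the job is handed in when it is done.

```bash
ls; mkdir -p pics; python3 - <<'E'
from bench import r
import cv2
for n in ("side","top"):
    im=r.camera(n); cv2.imwrite(f"pics/{n}0.png",im[:,:,::-1]); print(n,r.camera_info(n))
s=r.read_state(); print({k:s[k] for k in("time","ee_pos","eef_rot","width","ft_force")})
E
```

```text
pics
side {'fx': 511.72944113599846, 'fy': 511.72944113599846, 'cx': 325.11670654186565, 'cy': 244.87836996699872, 'rvec': array([ 2.21390444, -0.24604258,  0.09249769]), 'tvec': array([-0.51221564,  0.15100068,  1.0829491 ])}
top {'fx': 439.4752371410002, 'fy': 439.4752371410002, 'cx': 320.118330611127, 'cy': 237.2420144437187, 'rvec': array([ 2.15941992, -2.13848704,  0.12141786]), 'tvec': array([0.00532461, 0.54945067, 0.97657439])}
{'time': 0.1, 'ee_pos': array([0.19520084, 0.59340424, 0.24684548]), 'eef_rot': array([ 0.11142786,  0.69825351, -0.1123272 ,  0.69814646]), 'width': 0.08688943631922307, 'ft_force': array([-0.10263011, -0.54679019, -0.01536803])}
```

View pics/side0.png

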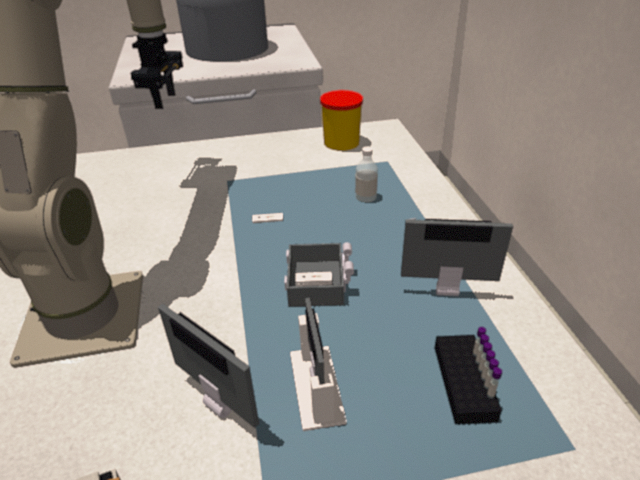

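View pics/top0.png

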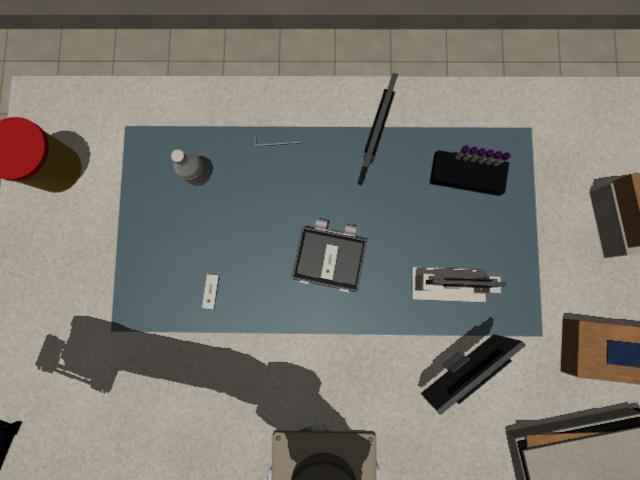

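The top view (up is +x, left is +y) shows the case at (258,330) with the pile at about (262,330) and the loose cassette at (292,210). A lid stands in the white stand at (283,460), and free-standing look-alike lids are at (388,470) and (130,378).

```bash
cat > h.py <<'E'
from bench import r
import numpy as np, cv2
from scipy.optimize import least_squares
from scipy.spatial.transform import Rotation as R
C={n:r.camera_info(n) for n in("side","top")}
def K(n):
    c=C[n]; return np.array([[c['fx'],0,c['cx']],[0,c['fy'],c['cy']],[0,0,1]])
def proj(n,P):
    return cv2.projectPoints(np.atleast_2d(np.asarray(P,float)),C[n]['rvec'],C[n]['tvec'],K(n),None)[0][:,0]  # col,row
def ray(n,rc):
    Rm=cv2.Rodrigues(C[n]['rvec'])[0]; o=-Rm.T@C[n]['tvec']
    d=Rm.T@np.linalg.inv(K(n))@np.array([rc[1],rc[0],1.]); return o,d
def atz(n,rc,z):
    o,d=ray(n,rc); return o+d*(z-o[2])/d[2]
def tri(a,b):
    (o1,d1),(o2,d2)=ray('side',a),ray('top',b)
    A=np.stack([d1,-d2],1); t=np.linalg.lstsq(A,o2-o1,rcond=None)[0]
    p,q=o1+d1*t[0],o2+d2*t[1]; return (p+q)/2,np.linalg.norm(p-q)
E
python3 - <<'E'
from h import *
np.set_printoptions(precision=4,suppress=True)
for nm in("case","case_hinge","lid","lid_grip","stand","cassette_loose","cassette_mid"):
    d={c:r.mark_of(c,nm) for c in("side","top")}
    for c in d: print(nm,c,[(np.round(x['point'],1).tolist(),round(x['confidence'],2)) for x in d[c]][:5])
    for i,a in enumerate(d['side'][:4]):
        for j,b in enumerate(d['top'][:4]):
            p,e=tri(a['point'],b['point'])
            if e<.015: print('   ',i,j,p,round(e,4))
print(r.read_state()['time'])
E
python3 - <<'E'
import cv2
a=cv2.imread('pics/top0.png'); cv2.imwrite('pics/top0c.png',cv2.resize(a[180:430,180:540],None,fx=2.2,fy=2.2,interpolation=3))
a=cv2.imread('pics/side0.png'); cv2.imwrite('pics/side0c.png',cv2.resize(a[190:440,150:520],None,fx=2.1,fy=2.1,interpolation=3))
E
```

```text
case side [([284.5, 314.6], 0.61)]
case top [([260.7, 330.1], 0.74)]
    0 0 [ 0.4976 -0.013  -0.0024] 0.0014
case_hinge side [([260.0, 348.7], 0.95), ([216.4, 266.1], 0.3)]
case_hinge top [([228.3, 336.9], 0.87)]
    0 0 [ 0.5688 -0.0275  0.0658] 0.0058
lid side [([402.8, 215.7], 0.96), ([373.1, 317.5], 0.9), ([289.4, 446.7], 0.78)]
lid top [([145.3, 369.4], 0.84), ([360.0, 452.6], 0.82), ([286.3, 453.4], 0.7)]
    0 1 [ 0.2711 -0.2916  0.0133] 0.0076
    1 2 [ 0.4445 -0.2904  0.0416] 0.0087
    2 0 [ 0.7757 -0.1055  0.0072] 0.0061
lid_grip side [([344.1, 201.0], 0.87), ([229.2, 456.5], 0.73)]
lid_grip top [([375.8, 478.3], 0.94), ([284.8, 467.9], 0.87), ([119.5, 380.0], 0.86)]
    0 0 [ 0.2682 -0.2958  0.1695] 0.0005
    1 2 [ 0.7725 -0.1108  0.1736] 0.0068
stand side [([387.9, 319.6], 0.95), ([335.1, 317.1], 0.63)]
stand top [([284.2, 448.2], 0.93)]
    0 0 [ 0.4486 -0.2904 -0.0011] 0.0057
    1 0 [ 0.4496 -0.2613  0.1066] 0.0128
cassette_loose side [([219.6, 263.3], 0.67), ([284.8, 314.7], 0.6)]
cassette_loose top [([289.5, 211.9], 0.86)]
    0 0 [0.4207 0.2647 0.0014] 0.0138
cassette_mid side [([279.4, 312.1], 0.8)]
cassette_mid top [([261.8, 329.5], 0.69)]
    0 0 [ 0.4933 -0.0114  0.0125] 0.0025
0.8
```

View pics/top0c.png

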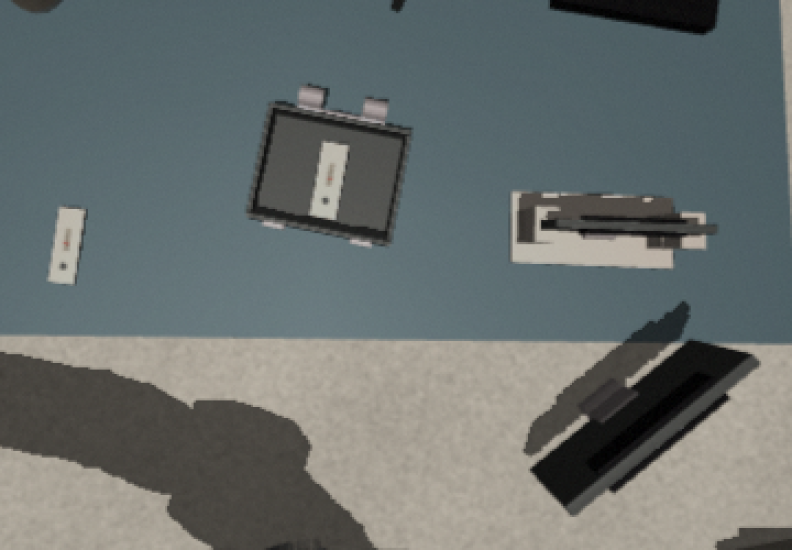

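View pics/side0c.png

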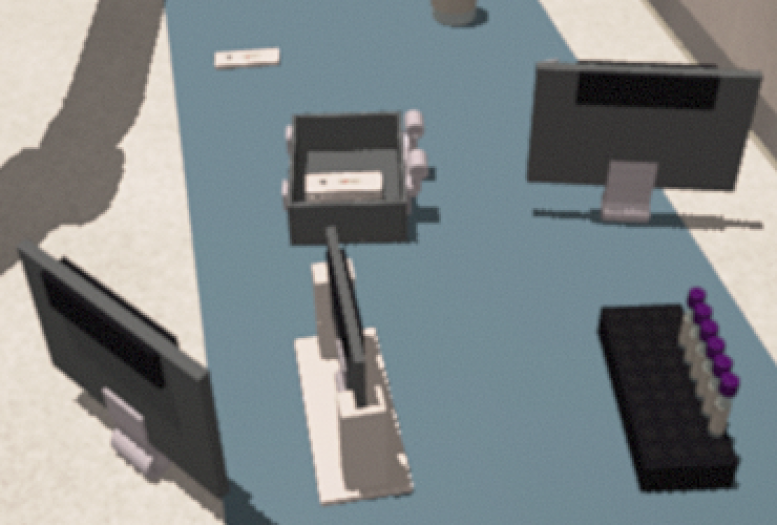

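The two free-standing lids have their grip rail about 0.16 m above their hinge, while the task's lid has 0.109 m. That makes them the larger look-alikes, so the lid in the stand at (284,468) is mine. Only one loose cassette shows, at (290,212), and the pile is at (262,330). Next I fit the poses precisely.

```bash
cat > fit.py <<'E'
from h import *
from scipy.optimize import minimize
S=8
def cov(polys,shape,off):
    m=np.zeros((shape[0]*S,shape[1]*S),np.uint8)
    for p in polys:
        h=cv2.convexHull(((p-off+0.5)*S-0.5).astype(np.float32))
        cv2.fillPoly(m,[np.round(h).astype(np.int32)],1)
    return cv2.resize(m.astype(np.float32),(shape[1],shape[0]),interpolation=cv2.INTER_AREA)
def rect(x,y,yaw,z,lx=.08,ly=.028):
    c=np.array([[1,1],[1,-1],[-1,-1],[-1,1]])*[lx/2,ly/2]
    Rm=np.array([[np.cos(yaw),-np.sin(yaw)],[np.sin(yaw),np.cos(yaw)]])
    return np.c_[c@Rm.T+[x,y],np.full(4,z)]
def fitcas(imgs,p0,ztop,cams=("top","side"),thick=.008,grow=12):
    regs={}
    for c in cams:
        g=imgs[c].astype(np.float32).mean(2); q=proj(c,rect(*p0,ztop))
        lo=np.floor(q.min(0)-grow).astype(int); hi=np.ceil(q.max(0)+grow).astype(int)
        regs[c]=(g[lo[1]:hi[1],lo[0]:hi[0]],lo)
    def cost(p,full=False):
        t=0;o={}
        for c in cams:
            I,lo=regs[c]
            a=cov([proj(c,rect(*p,ztop))],I.shape,lo)
            b=cov([proj(c,np.r_[rect(*p,ztop),rect(*p,ztop-thick)])],I.shape,lo)-a
            A=np.c_[np.ones(I.size),a.ravel(),b.ravel()]
            s=np.linalg.lstsq(A,I.ravel(),rcond=None)[0]; e=I.ravel()-A@s
            t+=np.mean(np.clip(np.abs(e),0,60)**2); o[c]=np.sqrt(np.mean(e**2))
        return (t,o) if full else t
    sc=np.array([.004,.004,.08]);f=lambda u:cost(np.array(p0)+u*sc)
    best=min((minimize(f,np.zeros(3),method='Nelder-Mead',options=dict(initial_simplex=np.vstack([np.zeros(3)]+[s*v for v in np.eye(3)]),xatol=1e-3,fatol=1e-3)) for s in(1,-1)),key=lambda q:q.fun)
    p=np.array(p0)+best.x*sc; return p,cost(p,True)
E
python3 - <<'E'
from fit import *
np.set_printoptions(precision=4,suppress=True)
im={c:cv2.imread(f'pics/{c}0.png')[:,:,::-1] for c in("side","top")}
for nm,p0,z in(("loose",(.42,.265,-.1),.008),("pile",(.495,-.012,-.17),.021)):
    for cams in(("top",),("side",),("top","side")):
        print(nm,cams,*fitcas(im,p0,z,cams, .016 if nm=="pile" else .008))
for c in C:
    print(c,'centre',ray(c,(0,0))[0])
print(R.from_quat(r.read_state()['eef_rot']).as_matrix())
E
```

```text
loose ('top',) [ 0.4234  0.2675 -0.1105] (np.float64(48.89036068860727), {'top': np.float64(7.34530305827331)})
loose ('side',) [ 0.4249  0.2674 -0.1238] (np.float64(32.134839691018634), {'side': np.float64(5.668759978250855)})
loose ('top', 'side') [ 0.4238  0.2674 -0.1165] (np.float64(87.5417618749407), {'top': np.float64(7.47476137086158), 'side': np.float64(6.0586770802969445)})
pile ('top',) [ 0.494  -0.0106 -0.1724] (np.float64(455.1343158093619), {'top': np.float64(22.524729276202027)})
pile ('side',) [ 0.4952 -0.0101 -0.1698] (np.float64(708.5727368341235), {'side': np.float64(28.326634206279078)})
pile ('top', 'side') [ 0.4947 -0.0104 -0.1702] (np.float64(1175.6167148513348), {'top': np.float64(22.638829623262946), 'side': np.float64(28.436244238856276)})
side centre [ 0.356  -0.8603  0.7688]
top centre [ 0.4211 -0.0044  1.0384]
[[-0.      0.3124  0.9499]
 [ 0.0001  0.9499 -0.3124]
 [-1.      0.0001 -0.    ]]
```

```bash
python3 -m pendant '[{"translation":[2.29,-3.26,0],"angular":[0,0,1.15],"hand":0.15},{"translation":[2.29,-3.26,0],"angular":[0,0,1.15],"hand":0.15},{"translation":[2.29,-3.26,0],"angular":[0,0,1.15],"hand":0.15},{"translation":[2.29,-3.26,0],"angular":[0,0,1.15],"hand":0.15},{"translation":[2.29,-3.26,0],"angular":[0,0,1.15],"hand":0.15},{"translation":[2.29,-3.26,-2],"angular":[0,0,1.15],"hand":0.15},{"translation":[2.29,-3.26,-3],"angular":[0,0,1.15],"hand":0.15},{"translation":[2.29,-3.26,-3],"angular":[0,0,1.15],"hand":0.15},{"translation":[2.29,-3.26,-3],"angular":[0,0,1.15],"hand":0.15},{"translation":[2.29,-3.26,-3],"angular":[0,0,1.15],"hand":0.15},{"translation":[0,0,0],"angular":[0,0,0],"hand":0.15},{"translation":[0,0,0],"angular":[0,0,0],"hand":0.15}]' 10
cat > st.py <<'E'
from h import *
np.set_printoptions(precision=4,suppress=True)
def st():
    s=r.read_state(); M=R.from_quat(s['eef_rot']).as_matrix()
    print('t',round(s['time'],2),'pos',s['ee_pos'],'yaw',round(float(np.arctan2(-M[0,1],M[1,1])),4),'down',M[:,0],'w',round(s['width'],4),'F',s['ft_force'].round(2),'T',s['torque'].round(2),'vmax',abs(s['joint_vel']).max().round(3))
    return s,M
if __name__=="__main__": st()
E
python3 st.py
```

```text
time: 2.0
ee_pos: [0.4244, 0.2669, 0.1072]
eef_rot: [0.042, 0.706, -0.042, 0.706]
ft_force: [-0.1, 1.0, 0.5]
width: 0.05
t 2.0 pos [0.4244 0.2669 0.1072] yaw -0.1194 down [-0.0009 -0.0007 -1.    ] w 0.05 F [-0.09  0.98  0.51] T [ 0.07  0.02 -0.03] vmax 0.03
```

```bash
python3 -m pendant '[{"translation":[-0.06,0.06,-3],"angular":[0,0,0.15],"hand":0.15},{"translation":[0,0,-3],"angular":[0,0,0],"hand":0.15},{"translation":[0,0,-1.5],"angular":[0,0,0],"hand":0.15},{"translation":[0,0,-0.45],"angular":[0,0,0],"hand":0.15},{"translation":[0,0,0],"angular":[0,0,0],"hand":0.15},{"translation":[0,0,0],"angular":[0,0,0],"hand":0.15}]'
python3 st.py; python3 - <<'E'
from h import *
im=r.camera("side"); cv2.imwrite('pics/s1.png',cv2.resize(im[130:290,180:400,::-1],None,fx=3.2,fy=3.2,interpolation=3))
E
```

```text
time: 2.6
ee_pos: [0.4241, 0.2694, 0.0293]
eef_rot: [0.041, 0.706, -0.04, 0.706]
ft_force: [0.7, -0.2, 0.4]
width: 0.0501
t 2.6 pos [0.4241 0.2694 0.0293] yaw -0.1137 down [ 0.0014  0.0015 -1.    ] w 0.0501 F [ 0.7  -0.19  0.43] T [-0.01  0.01 -0.05] vmax 0.006
```

View pics/s1.png

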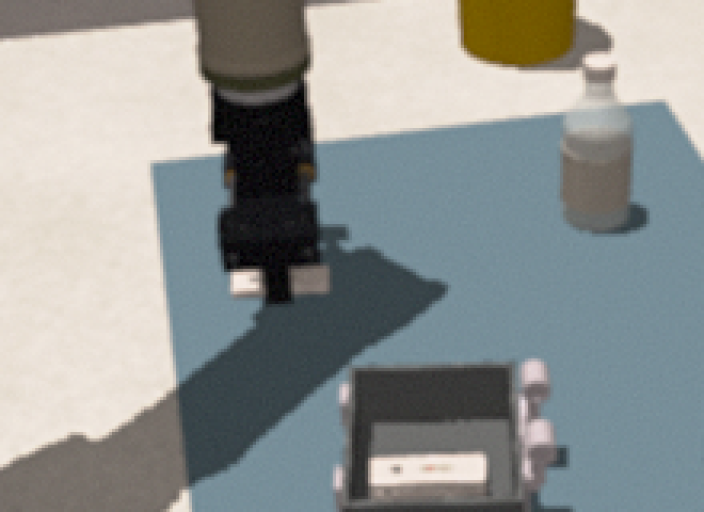

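The near finger stands at about (265,218) in the full picture, centred along the cassette, with the jaws straddling it. I lower a touch and close.

```bash
python3 -m pendant '[{"translation":[0,-0.15,-0.15],"angular":[0,0,0],"hand":0.15},{"translation":[0,0,0],"angular":[0,0,0],"hand":-0.2},{"translation":[0,0,0],"angular":[0,0,0],"hand":-0.5},{"translation":[0,0,0],"angular":[0,0,0],"hand":-0.7},{"translation":[0,0,0],"angular":[0,0,0],"hand":-0.7},{"translation":[0,0,0],"angular":[0,0,0],"hand":-0.7}]' 10
python3 st.py
```

```text
time: 3.25
ee_pos: [0.4237, 0.2669, 0.0267]
eef_rot: [0.041, 0.706, -0.04, 0.706]
ft_force: [-0.6, -0.1, 1.1]
width: 0.0281
t 3.25 pos [0.4237 0.2669 0.0267] yaw -0.1145 down [ 0.0001  0.0002 -1.    ] w 0.0281 F [-0.61 -0.09  1.07] T [-0.02  0.06  0.01] vmax 0.002
```

```bash
python3 -m pendant '[{"translation":[0,0,2],"angular":[0,0,0],"hand":-0.7},{"translation":[0,0,4],"angular":[0,0,0],"hand":-0.7},{"translation":[0,0,3],"angular":[0,0,0],"hand":-0.7},{"translation":[0.8,-3.5,0],"angular":[0,0,-0.4],"hand":-0.7},{"translation":[0.9,-3.5,0],"angular":[0,0,-0.4],"hand":-0.7},{"translation":[0.9,-3.5,0],"angular":[0,0,-0.4],"hand":-0.7},{"translation":[0.9,-3.5,0],"angular":[0,0,-0.4],"hand":-0.7},{"translation":[0.9,-3.5,0],"angular":[0,0,-0.4],"hand":-0.7},{"translation":[0.9,-3.5,0],"angular":[0,0,-0.4],"hand":-0.7},{"translation":[0.9,-3.5,0],"angular":[0,0,-0.4],"hand":-0.7},{"translation":[0.87,-3.28,0],"angular":[0,0,-0.4],"hand":-0.7},{"translation":[0,0,0],"angular":[0,0,0],"hand":-0.7},{"translation":[0,0,0],"angular":[0,0,0],"hand":-0.7},{"translation":[0,0,0],"angular":[0,0,0],"hand":-0.7}]'
python3 st.py; python3 - <<'E'
from h import *
for n in("side","top"):
  im=r.camera(n); cv2.imwrite(f'pics/{n}2.png',im[:,:,::-1])
  a=im[120:320,220:420,::-1]; cv2.imwrite(f'pics/{n}2c.png',cv2.resize(a,None,fx=2.9,fy=2.9,interpolation=3))
E
```

```text
time: 4.65
ee_pos: [0.4942, -0.0099, 0.1164]
eef_rot: [0.06, 0.705, -0.06, 0.704]
ft_force: [-0.5, 1.0, -0.6]
width: 0.0281
t 4.65 pos [ 0.4942 -0.0099  0.1164] yaw -0.169 down [-0.0003  0.0005 -1.    ] w 0.0281 F [-0.49  0.98 -0.57] T [ 0.01 -0.02 -0.01] vmax 0.007
```

View pics/side2c.png

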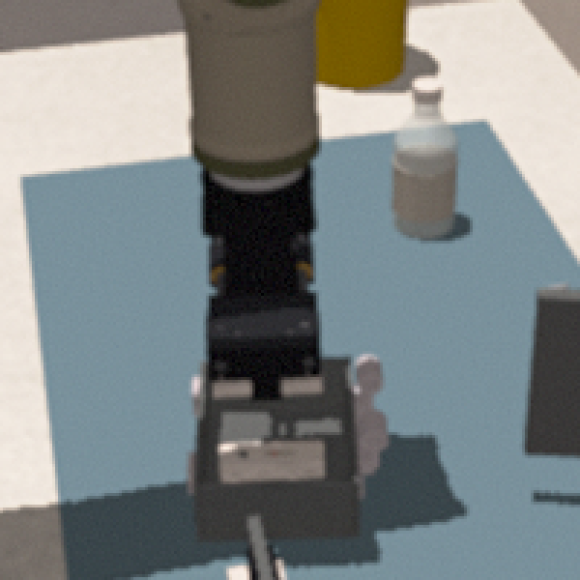

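View pics/top2c.png

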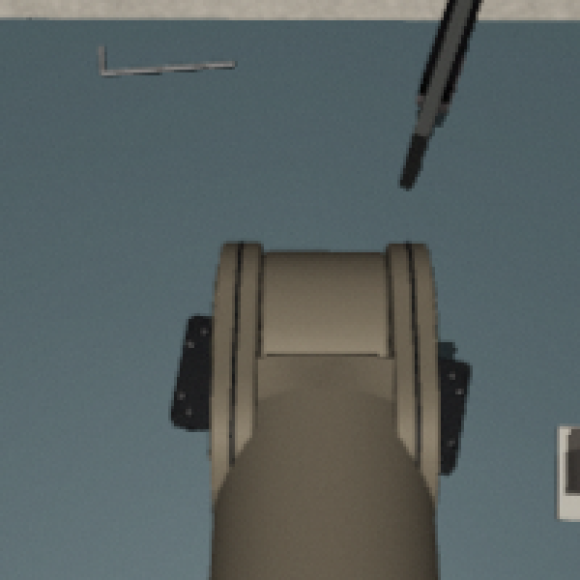

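```bash
python3 - <<'E'
from fit import *
im=cv2.imread('pics/side2.png').copy()
a=cv2.resize(im[230:300,270:360],None,fx=8,fy=8,interpolation=cv2.INTER_CUBIC)
def dr(p,z,col):
    for zz in z:
        q=((proj('side',rect(*p,zz))-[270,230]+.5)*8-.5).round().astype(np.int32); cv2.polylines(a,[q],True,col,1)
z0=.1164-.0267
dr((.4942,-.0099,-.169),(z0,z0+.008),(0,0,255))
dr((.4945,-.0104,-.171),(.021,.005),(0,255,0))
cv2.imwrite('pics/ov2.png',a)
E
```

```text
(no output)
```

View pics/ov2.png

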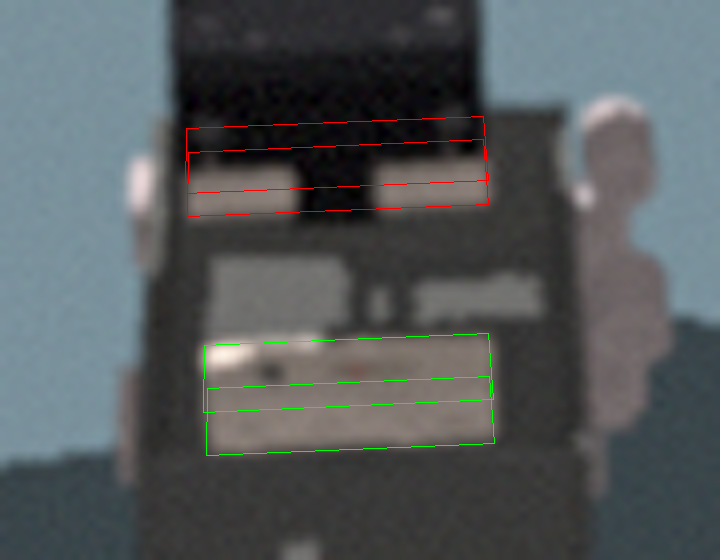

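The held cassette's ends land on the predicted outline to within about half a pixel, and it is directly above the pile. I lower it.

```bash
python3 -m pendant '[{"translation":[0.03,-0.07,-2],"angular":[0,0,-0.1],"hand":-0.7},{"translation":[0,0,-2],"angular":[0,0,0],"hand":-0.7},{"translation":[0,0,-1.5],"angular":[0,0,0],"hand":-0.7},{"translation":[0,0,-0.8],"angular":[0,0,0],"hand":-0.7},{"translation":[0,0,0],"angular":[0,0,0],"hand":-0.7},{"translation":[0,0,0],"angular":[0,0,0],"hand":-0.7}]'
python3 st.py
```

```text
time: 5.35
ee_pos: [0.495, -0.0113, 0.0541]
eef_rot: [0.061, 0.704, -0.06, 0.705]
ft_force: [0.2, -0.5, 0.5]
width: 0.0278
t 5.35 pos [ 0.495  -0.0113  0.0541] yaw -0.1716 down [ 0.0005  0.0002 -1.    ] w 0.0278 F [ 0.19 -0.47  0.49] T [-0.   -0.01 -0.03] vmax 0.011
```

```bash
python3 -m pendant '[{"translation":[0,0.04,-0.4],"angular":[0,0,0],"hand":-0.7},{"translation":[0,0,0],"angular":[0,0,0],"hand":-0.7},{"translation":[0,0,0],"angular":[0,0,0],"hand":-0.7}]'
python3 st.py
python3 - <<'E'
from fit import *
im=r.camera('side')[:,:,::-1]
cv2.imwrite('pics/s3.png',im)
a=cv2.resize(im[230:300,270:360],None,fx=8,fy=8,interpolation=cv2.INTER_CUBIC)
def dr(p,z,col):
    for zz in z:
        q=((proj('side',rect(*p,zz))-[270,230]+.5)*8-.5).round().astype(np.int32); cv2.polylines(a,[q],True,col,1)
dr((.4945,-.0104,-.171),(.021,.005),(0,255,0))
cv2.imwrite('pics/ov3.png',a)
E
```

```text
time: 5.65
ee_pos: [0.4948, -0.0112, 0.0498]
eef_rot: [0.061, 0.704, -0.061, 0.705]
ft_force: [-0.1, 0.1, -0.4]
width: 0.0279
t 5.65 pos [ 0.4948 -0.0112  0.0498] yaw -0.172 down [ 0.0003  0.0002 -1.    ] w 0.0279 F [-0.13  0.14 -0.38] T [ 0.03 -0.   -0.02] vmax 0.002
```

View pics/ov3.png

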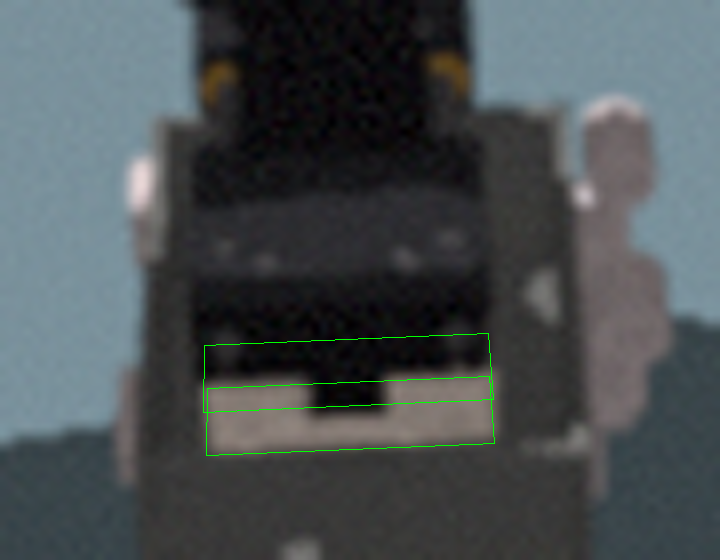

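In view the held cassette's ends line up with the pile's ends (columns 207 and 492 of the crop). I lower the last 2 mm.

```bash
python3 -m pendant '[{"translation":[0,0.03,-0.15],"angular":[0,0,0],"hand":-0.7},{"translation":[0,0,0],"angular":[0,0,0],"hand":-0.7},{"translation":[0,0,0],"angular":[0,0,0],"hand":-0.7}]'
python3 st.py
```

```text
time: 6.0
ee_pos: [0.4947, -0.011, 0.0481]
eef_rot: [0.061, 0.705, -0.061, 0.704]
ft_force: [0.3, -0.2, 0.3]
width: 0.0279
t 6.0 pos [ 0.4947 -0.011   0.0481] yaw -0.172 down [-0.      0.0001 -1.    ] w 0.0279 F [ 0.27 -0.2   0.33] T [0.   0.   0.03] vmax 0.002
```

```bash
python3 -m pendant '[{"translation":[0,0,-0.04],"angular":[0,0,0],"hand":-0.7},{"translation":[0,0,0],"angular":[0,0,0],"hand":-0.7},{"translation":[0,0,0],"angular":[0,0,0],"hand":-0.35},{"translation":[0,0,0],"angular":[0,0,0],"hand":-0.1},{"translation":[0,0,0],"angular":[0,0,0],"hand":-0.05},{"translation":[0,0,0],"angular":[0,0,0],"hand":-0.05},{"translation":[0,0,2],"angular":[0,0,0],"hand":-0.05},{"translation":[0,0,4],"angular":[0,0,0],"hand":-0.05},{"translation":[0,0,5],"angular":[0,0,0],"hand":-0.05},{"translation":[0,0,5],"angular":[0,0,0],"hand":0},{"translation":[-2,-4.5,0],"angular":[0,0,0],"hand":0},{"translation":[-2,-4.5,0],"angular":[0,0,0],"hand":0},{"translation":[-2,-4.5,0],"angular":[0,0,0],"hand":0},{"translation":[-2,-4.5,0],"angular":[0,0,0],"hand":0},{"translation":[-2,-2,0],"angular":[0,0,0],"hand":0},{"translation":[0,0,0],"angular":[0,0,0],"hand":0},{"translation":[0,0,0],"angular":[0,0,0],"hand":0}]'
python3 st.py; python3 - <<'E'
from h import *
for n in("side","top"):
  im=r.camera(n); cv2.imwrite(f'pics/{n}4.png',im[:,:,::-1])
E
```

```text
time: 7.7
ee_pos: [0.3946, -0.211, 0.2078]
eef_rot: [0.061, 0.704, -0.061, 0.705]
ft_force: [0.9, 0.6, -0.8]
width: 0.0434
t 7.7 pos [ 0.3946 -0.211   0.2078] yaw -0.1731 down [ 0.0007  0.0007 -1.    ] w 0.0434 F [ 0.95  0.58 -0.78] T [-0.02 -0.04  0.03] vmax 0.028
```

View pics/side4.png

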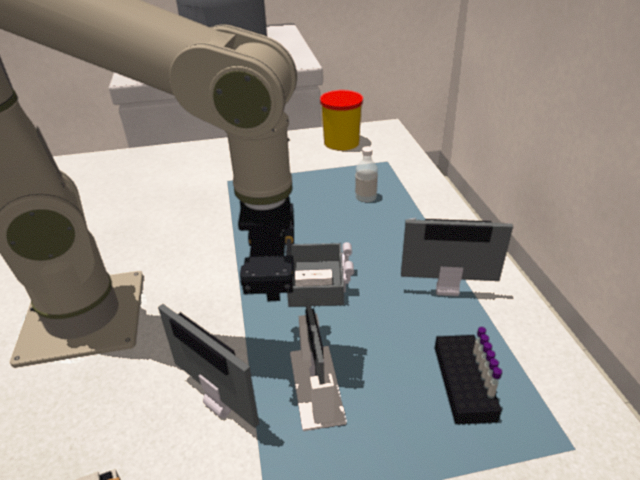

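View pics/top4.png

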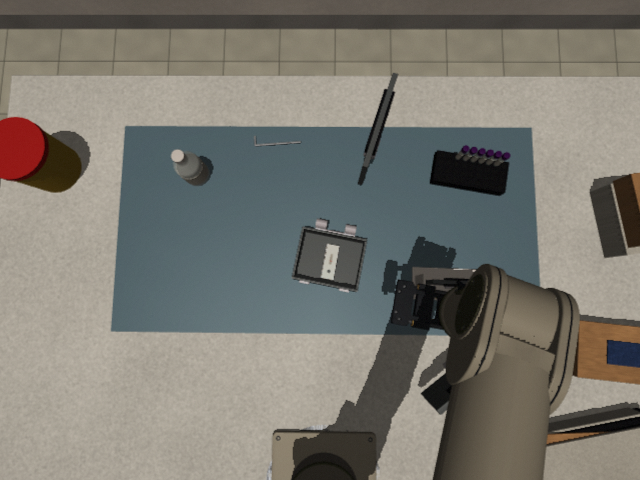

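The side picture shows the cassette on the pile at about (278,315) with the gripper clear. I check how flush it is.

```bash
python3 - <<'E'
from fit import *
np.set_printoptions(precision=4,suppress=True)
im={c:cv2.imread(f'pics/{c}4.png')[:,:,::-1] for c in("side","top")}
for cams in(("top",),("side",)):
    print(cams,*fitcas(im,(.4947,-.0108,-.171),.029,cams,.024,grow=8))
im0={c:cv2.imread(f'pics/{c}0.png')[:,:,::-1] for c in("side","top")}
for cams in(("top",),("side",)):
    print('before',cams,*fitcas(im0,(.4947,-.0108,-.171),.021,cams,.016,grow=8))
o=[]
for c,x,y in(("top",305,235),("side",285,250)):
    for k in (0,4):
        a=cv2.imread(f'pics/{c}{k}.png'); o.append(cv2.resize(a[y:y+50,x:x+60],None,fx=6,fy=6,interpolation=cv2.INTER_CUBIC))
cv2.imwrite('pics/cmp.png',np.vstack([np.hstack(o[:2]),np.hstack(o[2:])]))
E
```

```text
('top',) [ 0.4941 -0.0121 -0.1742] (np.float64(316.92315544025), {'top': np.float64(18.053999285086213)})
('side',) [ 0.4949 -0.0119 -0.1757] (np.float64(819.4582009257729), {'side': np.float64(29.55762221795424)})
before ('top',) [ 0.4941 -0.0105 -0.1721] (np.float64(295.33072324170064), {'top': np.float64(17.421576102558564)})
before ('side',) [ 0.4953 -0.0102 -0.1822] (np.float64(445.9961143860022), {'side': np.float64(21.21163448526198)})
```

View pics/cmp.png

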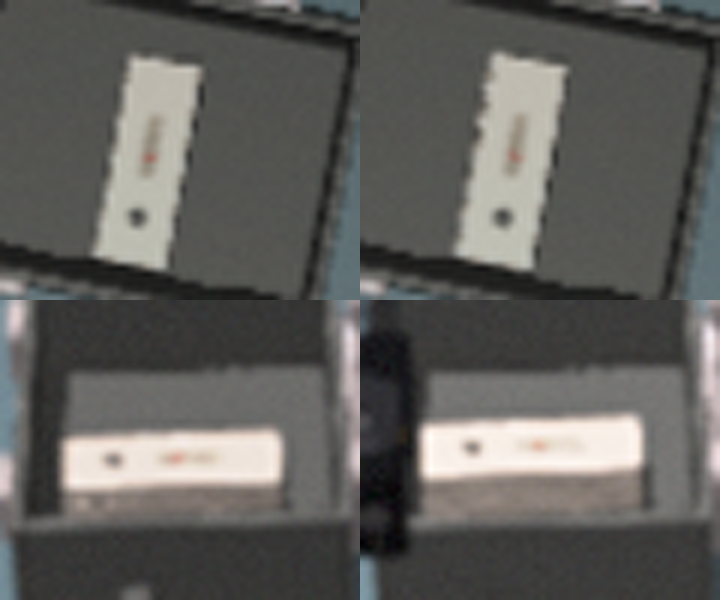

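Both cameras put the top cassette about 1.5 mm to -y of where the mid one was seen, which is not quite flush. I'll go back and gently square all three across y with the jaws.

```bash
python3 -m pendant '[{"translation":[2,4,0],"angular":[0,0,0],"hand":0},{"translation":[2,4,0],"angular":[0,0,0],"hand":0},{"translation":[2,4,0],"angular":[0,0,0],"hand":0},{"translation":[2,4,0],"angular":[0,0,0],"hand":0},{"translation":[2,4.1,0],"angular":[0,0,0],"hand":0},{"translation":[0,0,-4],"angular":[0,0,0],"hand":0},{"translation":[0,0,-4],"angular":[0,0,0],"hand":0},{"translation":[0,0,-3],"angular":[0,0,0],"hand":0},{"translation":[0,0,-2],"angular":[0,0,0],"hand":0},{"translation":[0,0,0],"angular":[0,0,0],"hand":0},{"translation":[0,0,0],"angular":[0,0,0],"hand":0}]' 4
python3 st.py
```

```text
time: 8.9
ee_pos: [0.4949, -0.0092, 0.078]
eef_rot: [0.06, 0.705, -0.06, 0.704]
ft_force: [0.5, -0.7, 1.2]
width: 0.0433
t 8.9 pos [ 0.4949 -0.0092  0.078 ] yaw -0.1708 down [-0.0005 -0.0001 -1.    ] w 0.0433 F [ 0.51 -0.7   1.21] T [-0.04  0.04  0.04] vmax 0.026
```

```bash
python3 -m pendant '[{"translation":[0,-0.06,-2],"angular":[0,0,0],"hand":0},{"translation":[0,0,-1.5],"angular":[0,0,0],"hand":0},{"translation":[0,0,-0.6],"angular":[0,0,0],"hand":0},{"translation":[0,0,0],"angular":[0,0,0],"hand":0},{"translation":[0,0,0],"angular":[0,0,0],"hand":0}]'
python3 st.py
```

```text
time: 9.4
ee_pos: [0.4955, -0.0104, 0.0378]
eef_rot: [0.061, 0.704, -0.061, 0.705]
ft_force: [-0.5, 0.8, -0.5]
width: 0.0434
t 9.4 pos [ 0.4955 -0.0104  0.0378] yaw -0.1719 down [ 0.0015  0.0004 -1.    ] w 0.0434 F [-0.47  0.83 -0.53] T [-0.01 -0.   -0.03] vmax 0.007
```

```bash
python3 -m pendant '[{"translation":[-0.05,0.02,-0.35],"angular":[0,0,0],"hand":0},{"translation":[0,0,0],"angular":[0,0,0],"hand":-0.2},{"translation":[0,0,0],"angular":[0,0,0],"hand":-0.28},{"translation":[0,0,0],"angular":[0,0,0],"hand":-0.34},{"translation":[0,0,0],"angular":[0,0,0],"hand":-0.4},{"translation":[0,0,0],"angular":[0,0,0],"hand":-0.4},{"translation":[0,0,0],"angular":[0,0,0],"hand":-0.4}]' 4
python3 st.py
```

```text
time: 10.1
ee_pos: [0.4943, -0.0103, 0.0333]
eef_rot: [0.061, 0.704, -0.061, 0.705]
ft_force: [-0.0, 0.7, 2.0]
width: 0.0278
t 10.1 pos [ 0.4943 -0.0103  0.0333] yaw -0.172 down [ 0.0002  0.0002 -1.    ] w 0.0278 F [-0.05  0.65  1.99] T [0.15 0.04 0.04] vmax 0.002
```

```bash
python3 -m pendant '[{"translation":[0,0,0],"angular":[0,0,0],"hand":-0.2},{"translation":[0,0,0],"angular":[0,0,0],"hand":-0.05},{"translation":[0,0,0],"angular":[0,0,0],"hand":-0.05},{"translation":[0,0,2],"angular":[0,0,0],"hand":-0.05},{"translation":[0,0,4],"angular":[0,0,0],"hand":-0.05},{"translation":[0,0,5],"angular":[0,0,0],"hand":0},{"translation":[0,0,5],"angular":[0,0,0],"hand":0},{"translation":[-2,4.4,1],"angular":[0,0,0],"hand":0},{"translation":[-2,4.4,0],"angular":[0,0,0],"hand":0},{"translation":[-2,4.4,0],"angular":[0,0,0],"hand":0},{"translation":[-2,4.4,0],"angular":[0,0,0],"hand":0},{"translation":[-1,4.4,0],"angular":[0,0,0],"hand":0},{"translation":[0,0,0],"angular":[0,0,0],"hand":0}]'
python3 st.py; python3 - <<'E'
from fit import *
np.set_printoptions(precision=4,suppress=True)
im={}
for n in("side","top"):
  im[n]=r.camera(n); cv2.imwrite(f'pics/{n}5.png',im[n][:,:,::-1])
for cams in(("top",),("side",)):
    print(cams,*fitcas(im,(.4947,-.0108,-.171),.029,cams,.024,grow=8))
o=[]
for c,x,y in(("top",305,235),("side",285,250)):
    for k in (4,5):
        a=cv2.imread(f'pics/{c}{k}.png'); o.append(cv2.resize(a[y:y+50,x:x+60],None,fx=6,fy=6,interpolation=cv2.INTER_CUBIC))
cv2.imwrite('pics/cmp5.png',np.vstack([np.hstack(o[:2]),np.hstack(o[2:])]))
E
```

```text
time: 11.4
ee_pos: [0.4019, 0.2151, 0.2032]
eef_rot: [0.058, 0.705, -0.057, 0.705]
ft_force: [1.0, -0.5, -0.0]
width: 0.0439
t 11.4 pos [0.4019 0.2151 0.2032] yaw -0.1637 down [-0.0002  0.0015 -1.    ] w 0.0439 F [ 0.97 -0.49 -0.04] T [-0.03  0.05  0.01] vmax 0.093
('top',) [ 0.4938 -0.0117 -0.1674] (np.float64(352.46096488262555), {'top': np.float64(19.043873937281052)})
('side',) [ 0.4949 -0.0114 -0.1745] (np.float64(452.2270666089403), {'side': np.float64(21.868747561552368)})
```

View pics/cmp5.png

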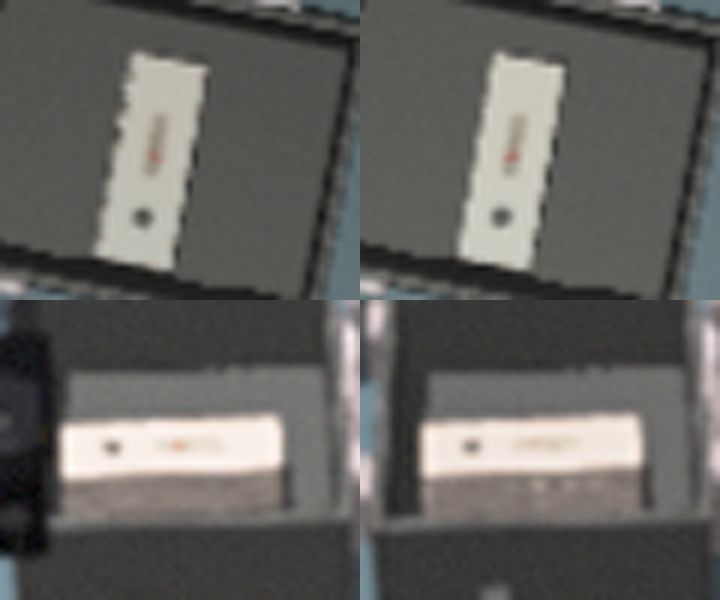

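View pics/top5.png

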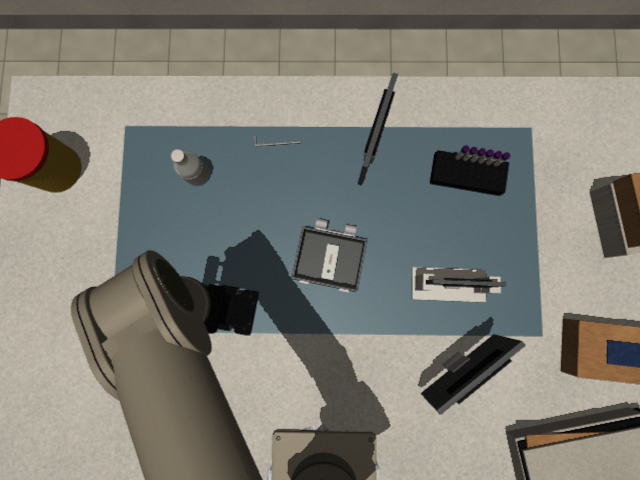

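View pics/side5.png

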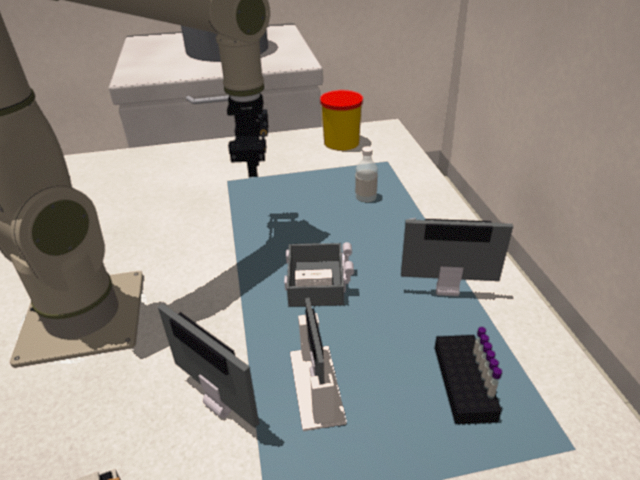

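The pile now looks square. Next I measure the lid in the stand.

```bash
cat > lidm.py <<'E'
from fit import *
def boxc(x0,x1,y0,y1,z0,z1): return np.array([[x,y,z] for x in(x0,x1) for y in(y0,y1) for z in(z0,z1)])
PLATE=boxc(-.004,.004,-.0725,.0725,.022,.122); RAIL=boxc(-.008,.008,-.045,.045,.096,.122)
NECK=boxc(-.005,.005,-.016,.016,0,.022)
def cyl(y0,y1,r=.01,n=24):
    t=np.linspace(0,2*np.pi,n,endpoint=False); return np.array([[r*np.cos(a),y,r*np.sin(a)] for y in(y0,y1) for a in t])
LKN=cyl(-.016,.016)
def tf(P,x,y,z,yaw,rx=0,ry=0):
    return R.from_euler('ZYX',[yaw,ry,rx]).apply(P)+[x,y,z]
def hullimg(a,c,P,lo,f,col):
    q=((proj(c,P)-lo+.5)*f-.5).astype(np.float32); cv2.polylines(a,[cv2.convexHull(q).round().astype(np.int32)],True,col,1)
E
cat > ovl.py <<'E'
import sys
from lidm import *
x,y,z,yaw=map(float,sys.argv[1:5]); tag=sys.argv[5]; out=[]
for c,lo,sz in(("top",(405,255),(110,60)),("side",(280,290),(75,145))):
    im=cv2.imread(f'pics/{c}{tag}.png'); f=6 if c=="top" else 4
    a=cv2.resize(im[lo[1]:lo[1]+sz[1],lo[0]:lo[0]+sz[0]],None,fx=f,fy=f,interpolation=cv2.INTER_CUBIC); b=a.copy()
    for P,col in((PLATE,(0,255,0)),(RAIL,(0,0,255)),(LKN,(255,255,0))): hullimg(b,c,tf(P,x,y,z,yaw),lo,f,col)
    for s in(1,-1): hullimg(b,c,tf(boxc(-.012,.012,.056*s,.081*s,0,.105),x,y,0,yaw),lo,f,(255,0,255))
    cv2.imwrite(f'pics/ovl_{c}.png',np.vstack([a,b]) if c=="top" else np.hstack([a,b]))
E
python3 ovl.py .4465 -.2904 .033 -.03 5
python3 - <<'E'
from h import *
print(atz('top',(284.8,467.9),.142),atz('top',(286.3,453.4),.033),atz('side',(373.1,317.5),.033))
E
```

```text
[ 0.44154116 -0.29037413  0.142     ] [ 0.44030582 -0.29234771  0.033     ] [ 0.44995518 -0.28389895  0.033     ]
```

View pics/ovl_top.png

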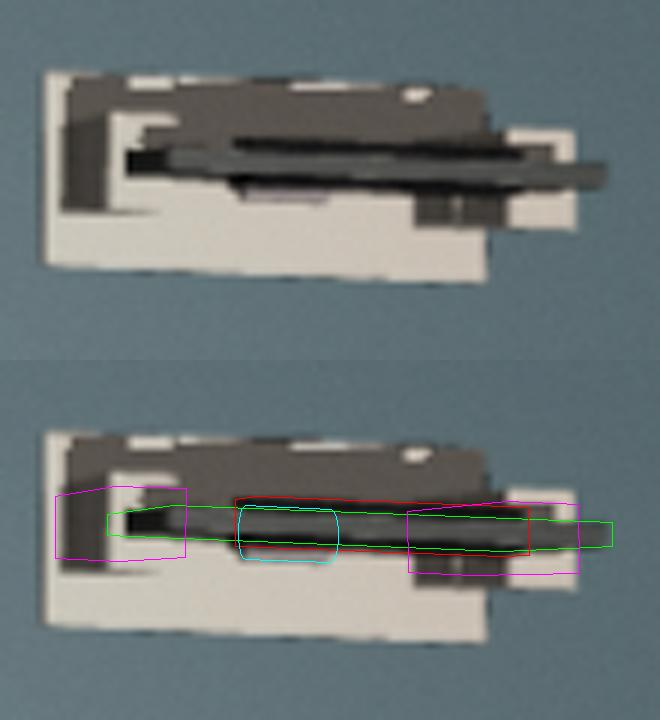

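View pics/ovl_side.png

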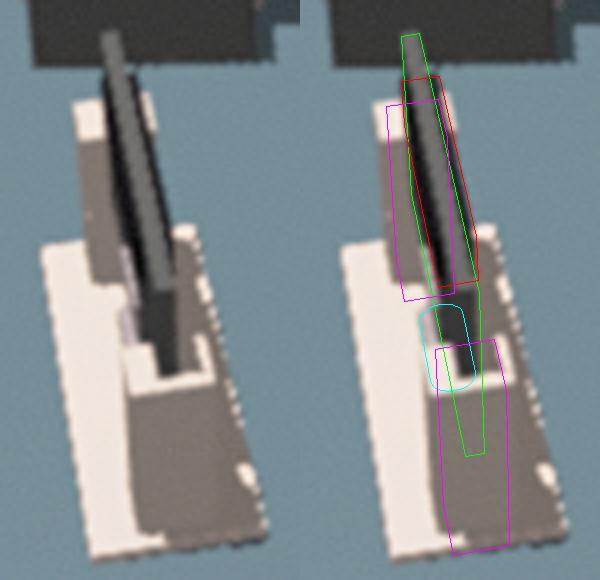

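```bash
python3 - <<'E'
from h import *
print(r.read_state()['joint_positions'].round(3))
E
python3 ovl.py .4457 -.2895 .033 -.034 5
```

```text
[-0.741 -0.017  0.16   1.957  0.003  1.202  0.818]
```

View pics/ovl_top.png

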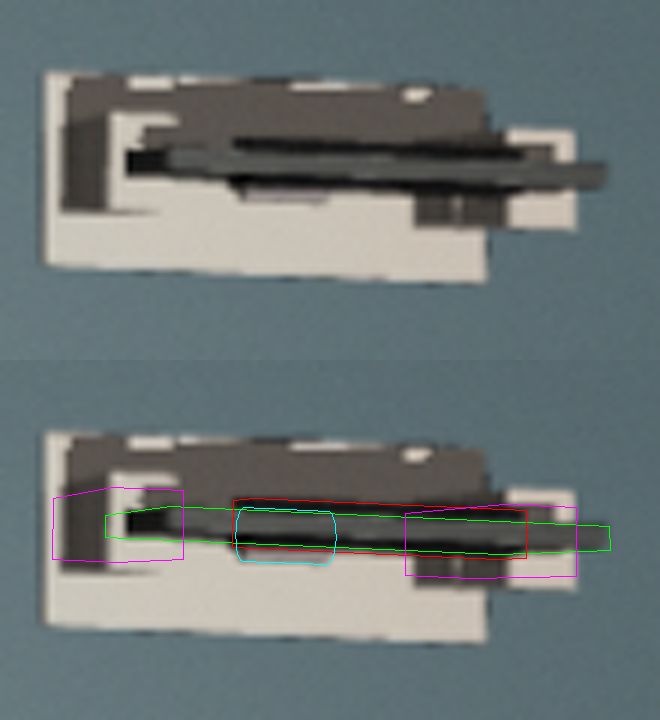

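View pics/ovl_side.png

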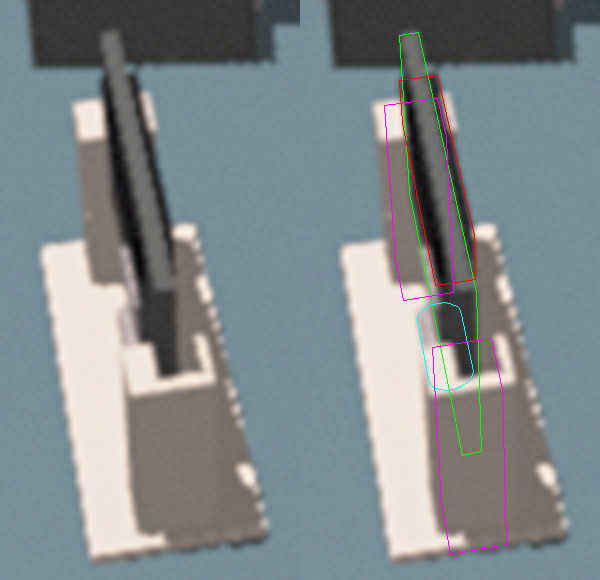

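```bash
python3 -m pendant '[{"translation":[0.31,-3.59,0.2],"angular":[0,0,-5.88],"hand":0.4},{"translation":[0.31,-3.59,0.2],"angular":[0,0,-5.88],"hand":0.4},{"translation":[0.31,-3.59,0.2],"angular":[0,0,-5.88],"hand":0.4},{"translation":[0.31,-3.59,0.2],"angular":[0,0,-5.88],"hand":0.4},{"translation":[0.31,-3.59,0.2],"angular":[0,0,-5.88],"hand":0.4},{"translation":[0.31,-3.59,0.2],"angular":[0,0,-5.88],"hand":0.4},{"translation":[0.31,-3.59,0.2],"angular":[0,0,-5.88],"hand":0.4},{"translation":[0.31,-3.59,0.2],"angular":[0,0,-5.88],"hand":0.4},{"translation":[0.31,-3.59,0],"angular":[0,0,-5.88],"hand":0.4},{"translation":[0.31,-3.59,0],"angular":[0,0,-5.88],"hand":0.4},{"translation":[0.31,-3.59,0],"angular":[0,0,-5.88],"hand":0.4},{"translation":[0.31,-3.59,0],"angular":[0,0,-5.88],"hand":0.4},{"translation":[0.31,-3.59,0],"angular":[0,0,-5.88],"hand":0.4},{"translation":[0.31,-3.59,0],"angular":[0,0,-5.88],"hand":0.4},{"translation":[0,0,0],"angular":[0,0,0],"hand":0.4},{"translation":[0,0,0],"angular":[0,0,0],"hand":0.4}]'
python3 st.py
```

```text
time: 13.1
ee_pos: [0.4462, -0.2947, 0.2189]
eef_rot: [-0.51, -0.49, 0.511, -0.489]
ft_force: [-0.1, 1.1, 0.1]
width: 0.0608
t 13.1 pos [ 0.4462 -0.2947  0.2189] yaw -1.612 down [-0.0011 -0.0004 -1.    ] w 0.0608 F [-0.13  1.14  0.07] T [-0.01 -0.    0.04] vmax 0.033
```

```bash
python3 -m pendant '[{"translation":[0,0.7,0],"angular":[0,0,0.5],"hand":0.4},{"translation":[0,0,0],"angular":[0,0,0],"hand":0.4},{"translation":[0,0,-3],"angular":[0,0,0],"hand":0.4},{"translation":[0,0,0],"angular":[0,0,0],"hand":0.4},{"translation":[0,0,0],"angular":[0,0,0],"hand":0.4}]'
python3 st.py
python3 - <<'E'
from h import *
im=r.camera("side"); cv2.imwrite('pics/side6.png',im[:,:,::-1]);cv2.imwrite('pics/s6.png',cv2.resize(im[200:440,200:420,::-1],None,fx=2.5,fy=2.5,interpolation=3))
E
```

```text
time: 13.6
ee_pos: [0.4475, -0.2853, 0.1895]
eef_rot: [-0.507, -0.493, 0.507, -0.493]
ft_force: [1.0, 0.2, -1.0]
width: 0.0607
t 13.6 pos [ 0.4475 -0.2853  0.1895] yaw -1.599 down [-0.0007  0.0006 -1.    ] w 0.0607 F [ 1.    0.21 -0.98] T [-0.1  -0.02  0.02] vmax 0.026
```

View pics/s6.png

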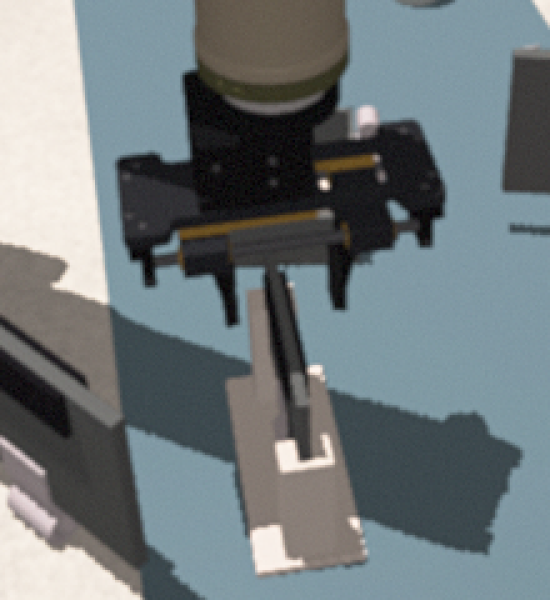

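The jaws straddle the rail, with the fingers at crop columns 230 and 340 and the lid between them. I go down to the grip height.

```bash
python3 -m pendant '[{"translation":[-0.1,-0.25,-2],"angular":[0,0,0],"hand":0.4},{"translation":[0,0,-1.5],"angular":[0,0,0],"hand":0.4},{"translation":[0,0,-0.6],"angular":[0,0,0],"hand":0.4},{"translation":[0,0,0],"angular":[0,0,0],"hand":0.4},{"translation":[0,0,0],"angular":[0,0,0],"hand":0.4}]'
python3 st.py
```

```text
time: 14.15
ee_pos: [0.4471, -0.2887, 0.1492]
eef_rot: [0.507, 0.492, -0.507, 0.493]
ft_force: [0.6, 0.1, 0.7]
width: 0.0608
t 14.15 pos [ 0.4471 -0.2887  0.1492] yaw -1.6 down [ 0.0012 -0.0004 -1.    ] w 0.0608 F [0.58 0.07 0.69] T [-0.04  0.09  0.01] vmax 0.004
```

Close with rising force, then lift slightly.

```bash
python3 -m pendant '[{"translation":[0,0,0],"angular":[0,0,0],"hand":0},{"translation":[0,0,0],"angular":[0,0,0],"hand":-0.4},{"translation":[0,0,0],"angular":[0,0,0],"hand":-0.65},{"translation":[0,0,0],"angular":[0,0,0],"hand":-0.8},{"translation":[0,0,0],"angular":[0,0,0],"hand":-0.9},{"translation":[0,0,0],"angular":[0,0,0],"hand":-0.9}]' 12
python3 st.py
python3 -m pendant '[{"translation":[0,0,0],"angular":[0,0,0],"hand":-1},{"translation":[0,0,0],"angular":[0,0,0],"hand":-1},{"translation":[0,0,0],"angular":[0,0,0],"hand":-1}]' 45
python3 st.py
```

```text
time: 14.75
ee_pos: [0.4466, -0.2885, 0.1482]
eef_rot: [0.507, 0.493, -0.507, 0.493]
ft_force: [-0.4, 0.8, -0.2]
width: 0.0208
t 14.75 pos [ 0.4466 -0.2885  0.1482] yaw -1.6001 down [ 0.0001 -0.     -1.    ] w 0.0208 F [-0.36  0.78 -0.2 ] T [-0.12  0.03  0.03] vmax 0.002
time: 15.05
ee_pos: [0.4466, -0.2885, 0.1482]
eef_rot: [0.507, 0.493, -0.507, 0.493]
ft_force: [0.4, 0.5, -0.4]
width: 0.0155
t 15.05 pos [ 0.4466 -0.2885  0.1482] yaw -1.6001 down [ 0.0001  0.     -1.    ] w 0.0155 F [ 0.37  0.48 -0.4 ] T [-0.06 -0.01 -0.03] vmax 0.001
```

```bash
python3 -m pendant '[{"translation":[0,0,0.5],"angular":[0,0,0],"hand":-1},{"translation":[0,0,1],"angular":[0,0,0],"hand":-1},{"translation":[0,0,1.5],"angular":[0,0,0],"hand":-1},{"translation":[0,0,2],"angular":[0,0,0],"hand":-1},{"translation":[0,0,2],"angular":[0,0,0],"hand":-1},{"translation":[0,0,2],"angular":[0,0,0],"hand":-1},{"translation":[0,0,1],"angular":[0,0,0],"hand":-1},{"translation":[0,0,0],"angular":[0,0,0],"hand":-1},{"translation":[0,0,0],"angular":[0,0,0],"hand":-1}]' 45
python3 st.py
python3 - <<'E'
from h import *
for n in("side","top"):
  im=r.camera(n); cv2.imwrite(f'pics/{n}7.png',im[:,:,::-1])
E
```

```text
time: 15.95
ee_pos: [0.4464, -0.2883, 0.2477]
eef_rot: [0.507, 0.493, -0.507, 0.492]
ft_force: [-0.1, 0.6, -3.1]
width: 0.0156
t 15.95 pos [ 0.4464 -0.2883  0.2477] yaw -1.6 down [-0.0003  0.0003 -1.    ] w 0.0156 F [-0.06  0.56 -3.06] T [-0.06  0.06  0.  ] vmax 0.013
```

View pics/side7.png

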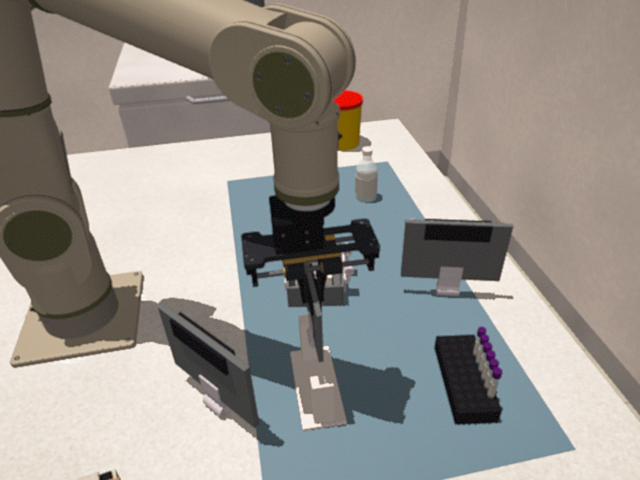

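The lid is carried clear of the stand and its weight reads 3.1 N. Now I need the case's hinge pose exactly.

```bash
cat > ovc.py <<'E'
import sys
from lidm import *
x,y,yaw=map(float,sys.argv[1:4]); tag=sys.argv[4]; T=sys.argv[5] if len(sys.argv)>5 else ''
for c,lo,sz,f in(("top",(285,210),(90,90),7),("side",(275,235),(90,75),8)):
    im=cv2.imread(f'pics/{c}{tag}.png')
    a=cv2.resize(im[lo[1]:lo[1]+sz[1],lo[0]:lo[0]+sz[0]],None,fx=f,fy=f,interpolation=cv2.INTER_CUBIC)
    for hx,hy,col in((.06,.075,(0,255,0)),(.055,.07,(0,160,255))):
        q=tf(np.array([[hx,hy,.055],[hx,-hy,.055],[-hx,-hy,.055],[-hx,hy,.055]]),x,y,0,yaw)
        cv2.polylines(a,[((proj(c,q)-lo+.5)*f-.5).round().astype(np.int32)],True,col,1)
    for s in(1,-1): hullimg(a,c,tf(cyl(.021*s,.045*s)+[.072,0,.068],x,y,0,yaw),lo,f,(0,0,255))
    cv2.imwrite(f'pics/ovc_{c}{T}.png',a)
E
python3 ovc.py .4976 -.013 -.2 5
```

```text
(no output)
```

View pics/ovc_top.png

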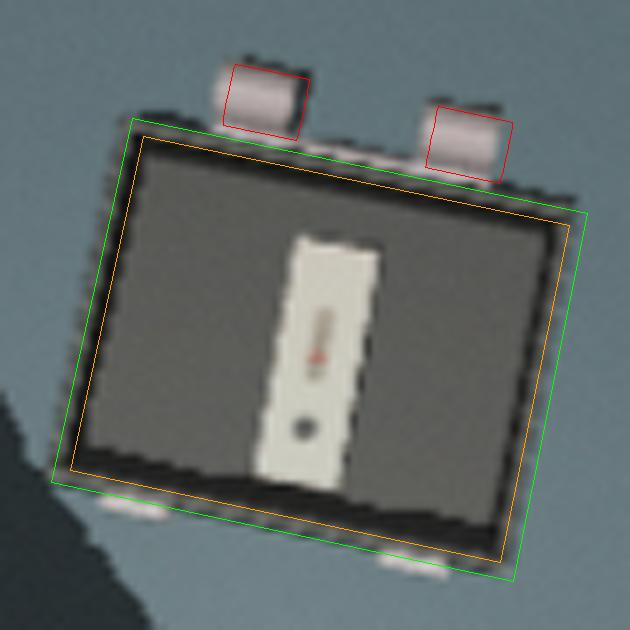

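View pics/ovc_side.png

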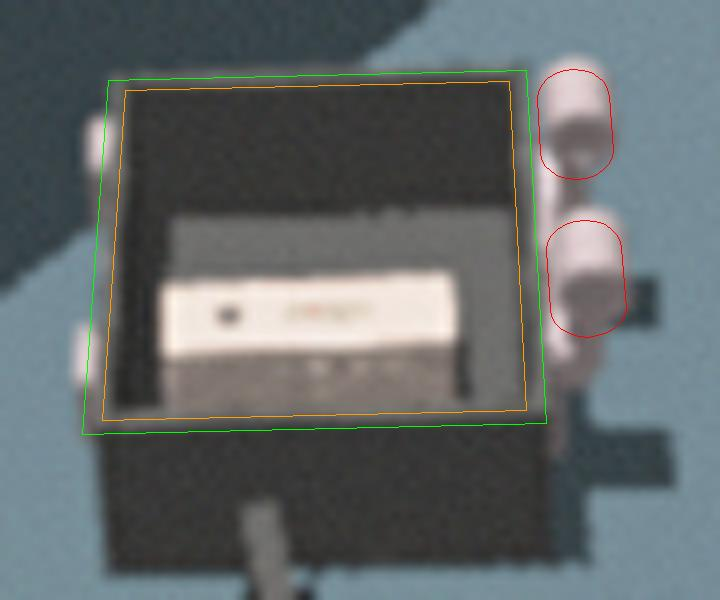

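```bash
cat > casefit.py <<'E'
from lidm import *
CB=boxc(-.06,.06,-.075,.075,0,.055)
def sat(im):
    im=cv2.GaussianBlur(im,(0,0),.6).astype(np.float32)
    return (im[...,2]-im[...,0])/(im.sum(2)+30)   # blue-ness
def fitcase(imgs,p0,cams,gw=8):
    regs={}
    for c in cams:
        q=proj(c,tf(np.r_[CB,cyl(-.045,.045)+[.072,0,.068]],p0[0],p0[1],0,p0[2]))
        lo=np.floor(q.min(0)-gw).astype(int);hi=np.ceil(q.max(0)+gw).astype(int)
        regs[c]=(sat(imgs[c])[lo[1]:hi[1],lo[0]:hi[0]],lo)
    def cost(p,full=False):
        t=0;o={}
        for c in cams:
            I,lo=regs[c]; X=lambda P:proj(c,tf(P,p[0],p[1],0,p[2]))
            a=cov([X(CB)]+[X(cyl(.021*s,.045*s)+[.072,0,.068]) for s in(1,-1)],I.shape,lo); a=cv2.GaussianBlur(a,(0,0),.6)
            # leaf / latches: unknown -> ignore
            ig=cov([X(boxc(.058,.074,-.047,.047,.0,.06)),X(boxc(-.068,-.058,-.06,.06,.02,.05))],I.shape,lo)-cov([X(CB)],I.shape,lo)
            w=(ig<.05)|(a>.5); A=np.c_[np.ones(I.size),a.ravel()][w.ravel()]; v=I[w]
            s=np.array([np.median(v[A[:,1]<.05]),0]); s[1]=np.median(v[A[:,1]>.95])-s[0]
            e=np.clip(np.abs((v-A@s)/s[1]),0,.7); t+=np.mean(e**2); o[c]=np.sqrt(np.mean(e**2))
        return (t,o) if full else t
    sc=np.array([.004,.004,.04])
    best=min((minimize(lambda u:cost(np.array(p0)+u*sc),np.zeros(3),method='Nelder-Mead',options=dict(initial_simplex=np.vstack([np.zeros(3)]+[s*v for v in np.eye(3)]),xatol=1e-3,fatol=1e-7)) for s in(1,-1)),key=lambda q:q.fun)
    p=np.array(p0)+best.x*sc; return p,cost(p,True)
E
python3 - <<'E'
from casefit import *
np.set_printoptions(precision=4,suppress=True)
for tag in("0","4","5"):
    im={c:cv2.imread(f'pics/{c}{tag}.png')[:,:,::-1] for c in("side","top")}
    for cams in(("top",),("side",),("top","side")):
        try: print(tag,cams,*fitcase(im,(.4976,-.0125,-.19),cams))
        except Exception as e: print(e)
E
```

```text
0 ('top',) [ 0.4998 -0.0104 -0.1911] (np.float64(0.006681618490999824), {'top': np.float64(0.0817411676635453)})
0 ('side',) [ 0.4997 -0.0089 -0.183 ] (np.float64(0.023566824075868686), {'side': np.float64(0.153514898546912)})
0 ('top', 'side') [ 0.5001 -0.0101 -0.1894] (np.float64(0.031499822110006515), {'top': np.float64(0.08323504256595188), 'side': np.float64(0.15675378719205063)})
4 ('top',) [ 0.4999 -0.0104 -0.1903] (np.float64(0.006780245090048464), {'top': np.float64(0.0823422436544479)})
4 ('side',) [ 0.4998 -0.0089 -0.175 ] (np.float64(0.059331090947392064), {'side': np.float64(0.24357974248157843)})
4 ('top', 'side') [ 0.4999 -0.0099 -0.185 ] (np.float64(0.06747180043437997), {'top': np.float64(0.08498639390373064), 'side': np.float64(0.24545694792696318)})
5 ('top',) [ 0.4999 -0.0104 -0.1902] (np.float64(0.006476710711561596), {'top': np.float64(0.08047801383956736)})
5 ('side',) [ 0.4998 -0.008  -0.1836] (np.float64(0.024750917560449115), {'side': np.float64(0.15732424339703374)})
5 ('top', 'side') [ 0.5001 -0.0095 -0.1912] (np.float64(0.033168647241330944), {'top': np.float64(0.08606627314906062), 'side': np.float64(0.160503096130767)})
```

```bash
python3 ovc.py .4999 -.0101 -.1905 5
```

```text
(no output)
```

View pics/ovc_top.png

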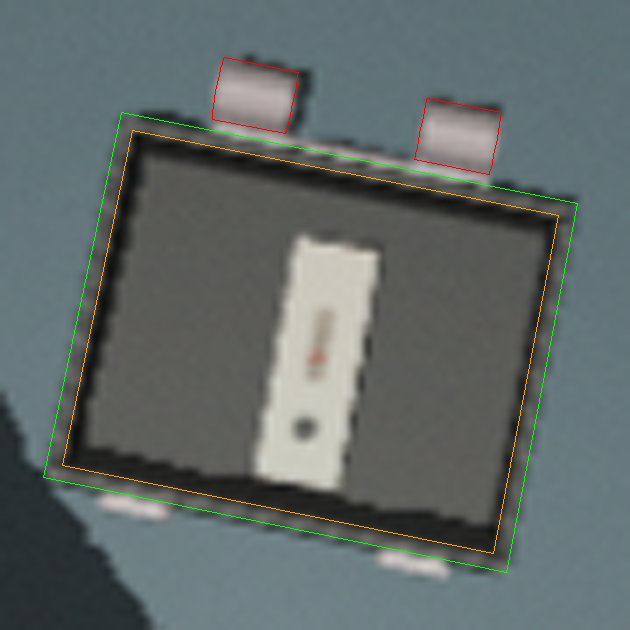

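View pics/ovc_side.png

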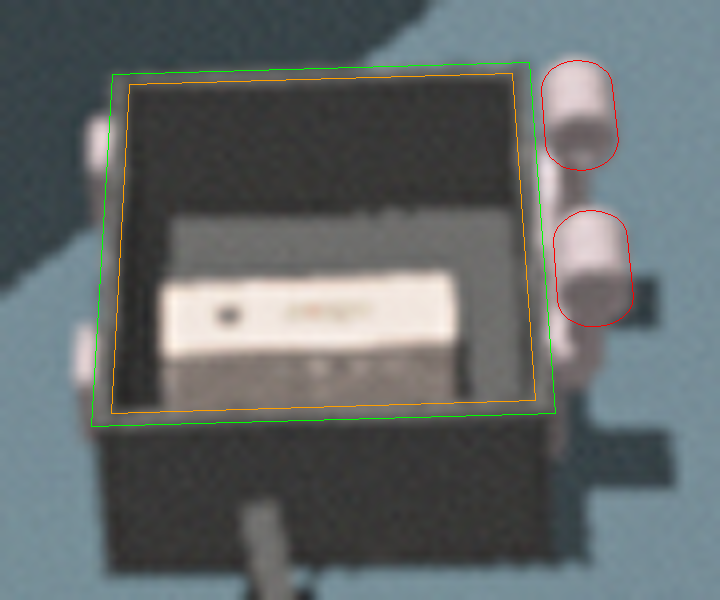

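The fit matches the rim and both knuckles in both views, to within about 1 mm. The hinge point is at (0.570, -0.024, 0.068) with yaw -0.19. I carry the lid above it.

```bash
python3 -m pendant '[{"translation":[0.6,1.3,0],"angular":[0,0,-0.5],"hand":-1},{"translation":[1.2,2.5,0],"angular":[0,0,-0.9],"hand":-1},{"translation":[1.2,2.5,0],"angular":[0,0,-0.9],"hand":-1},{"translation":[1.2,2.5,0],"angular":[0,0,-0.9],"hand":-1},{"translation":[1.2,2.5,0],"angular":[0,0,-0.9],"hand":-1},{"translation":[1.2,2.5,0],"angular":[0,0,-0.9],"hand":-1},{"translation":[1.2,2.5,0],"angular":[0,0,-0.9],"hand":-1},{"translation":[1.2,2.5,0],"angular":[0,0,-0.9],"hand":-1},{"translation":[1.2,2.5,0],"angular":[0,0,-0.9],"hand":-1},{"translation":[1.2,2.5,0],"angular":[0,0,-0.9],"hand":-1},{"translation":[1.0,2.2,0],"angular":[0,0,-0.9],"hand":-1},{"translation":[0.2,0.5,0],"angular":[0,0,0.3],"hand":-1},{"translation":[0,0,0],"angular":[0,0,0],"hand":-1},{"translation":[0,0,0],"angular":[0,0,0],"hand":-1},{"translation":[0,0,0],"angular":[0,0,0],"hand":-1}]' 45
python3 st.py
python3 - <<'E'
from h import *
for n in("side","top"):
  im=r.camera(n); cv2.imwrite(f'pics/{n}8.png',im[:,:,::-1])
im=cv2.imread('pics/side8.png'); cv2.imwrite('pics/s8.png',cv2.resize(im[150:320,250:450],None,fx=3.4,fy=3.4,interpolation=2))
E
```

```text
time: 17.55
ee_pos: [0.5722, -0.025, 0.2481]
eef_rot: [-0.545, -0.45, 0.546, -0.45]
ft_force: [-0.7, 0.5, -2.5]
width: 0.0155
t 17.55 pos [ 0.5722 -0.025   0.2481] yaw -1.7626 down [-0.0001 -0.0003 -1.    ] w 0.0155 F [-0.74  0.48 -2.48] T [-0.16  0.06 -0.03] vmax 0.004
```

View pics/s8.png

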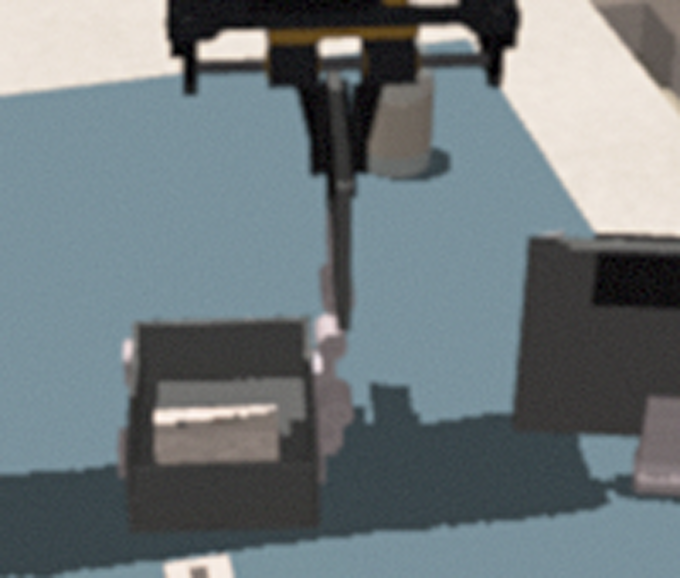

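View pics/top8.png

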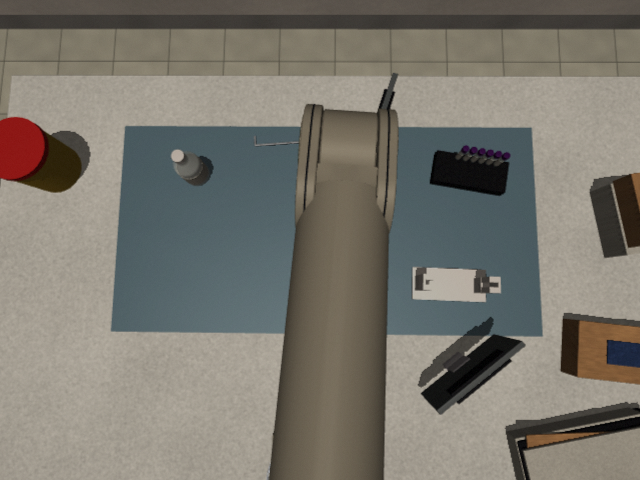

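The top camera is blocked by the arm, so the side camera decides. I overlay the lid model at the pose implied by the TCP.

```bash
cat > ovf.py <<'E'
import sys
from lidm import *
x,y,z,yaw=map(float,sys.argv[1:5]); tag=sys.argv[5]; lo=tuple(map(int,sys.argv[6:8])); sz=tuple(map(int,sys.argv[8:10])); f=int(sys.argv[10]); c=sys.argv[11] if len(sys.argv)>11 else 'side'
im=cv2.imread(f'pics/{c}{tag}.png')
a=cv2.resize(im[lo[1]:lo[1]+sz[1],lo[0]:lo[0]+sz[0]],None,fx=f,fy=f,interpolation=cv2.INTER_CUBIC);b=a.copy()
for P,col in((PLATE,(0,255,0)),(RAIL,(0,0,255)),(LKN,(255,255,0))): hullimg(b,c,tf(P,x,y,z,yaw),lo,f,col)
if c=='side' and tag not in('7',):
  for s in(1,-1): hullimg(b,c,tf(cyl(.021*s,.045*s)+[.072,0,.068],.4997,-.0100,0,-.190),lo,f,(255,0,255))
cv2.imwrite('pics/ovf.png',np.hstack([a,b]))
E
python3 ovf.py .5722 -.0245 .1329 -.192 8 325 165 50 95 6
```

```text
(no output)
```

View pics/ovf.png

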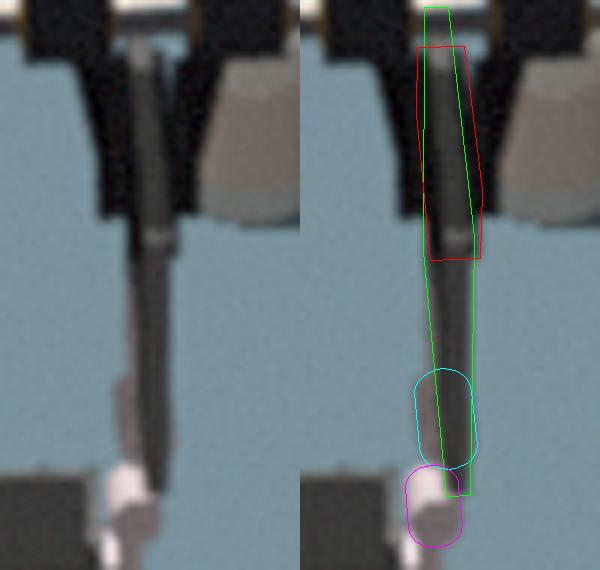

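The model matches to about half a pixel, and the small x bias is the same as for the case knuckles, so relative alignment holds. I shift to line up and lower part of the way.

```bash
python3 -m pendant '[{"translation":[-0.18,0.05,0],"angular":[0,0,0.1],"hand":-1},{"translation":[0,0,-1],"angular":[0,0,0],"hand":-1},{"translation":[0,0,-1.5],"angular":[0,0,0],"hand":-1},{"translation":[0,0,-1],"angular":[0,0,0],"hand":-1},{"translation":[0,0,-0.4],"angular":[0,0,0],"hand":-1},{"translation":[0,0,0],"angular":[0,0,0],"hand":-1},{"translation":[0,0,0],"angular":[0,0,0],"hand":-1},{"translation":[0,0,0],"angular":[0,0,0],"hand":-1}]' 45
python3 st.py
python3 - <<'E'
from h import *
im=r.camera("side"); cv2.imwrite('pics/side9.png',im[:,:,::-1])
E
```

```text
time: 18.45
ee_pos: [0.5711, -0.023, 0.2096]
eef_rot: [0.545, 0.451, -0.545, 0.451]
ft_force: [-1.0, -0.6, -1.9]
width: 0.0154
t 18.45 pos [ 0.5711 -0.023   0.2096] yaw -1.759 down [ 0.0009  0.0001 -1.    ] w 0.0154 F [-1.02 -0.6  -1.92] T [-0.09  0.04  0.06] vmax 0.003
```

```bash
python3 ovf.py .5711 -.0225 .0944 -.188 9 325 185 50 95 6
```

```text
(no output)
```

View pics/ovf.png

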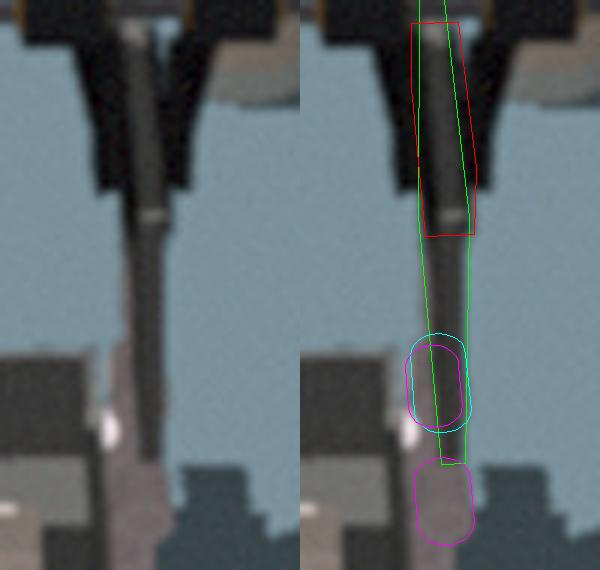

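Agreement is again at half a pixel, with the same bias as the case. I lower the last 26 mm in two steps while watching the force.

```bash
python3 -m pendant '[{"translation":[-0.07,-0.15,0],"angular":[0,0,-0.1],"hand":-1},{"translation":[0,0,0],"angular":[0,0,0],"hand":-1},{"translation":[0,0,-0.7],"angular":[0,0,0],"hand":-1},{"translation":[0,0,-0.7],"angular":[0,0,0],"hand":-1},{"translation":[0,0,-0.2],"angular":[0,0,0],"hand":-1},{"translation":[0,0,0],"angular":[0,0,0],"hand":-1},{"translation":[0,0,0],"angular":[0,0,0],"hand":-1}]' 45
python3 st.py
```

```text
time: 19.2
ee_pos: [0.5701, -0.0245, 0.1932]
eef_rot: [0.545, 0.45, -0.545, 0.45]
ft_force: [-0.6, 0.0, -1.8]
width: 0.0158
t 19.2 pos [ 0.5701 -0.0245  0.1932] yaw -1.7606 down [ 0.0001 -0.     -1.    ] w 0.0158 F [-0.56  0.03 -1.8 ] T [-0.1   0.03 -0.04] vmax 0.006
```

```bash
python3 -m pendant '[{"translation":[0.02,0,-0.5],"angular":[0,0,0],"hand":-1},{"translation":[0,0,-0.45],"angular":[0,0,0],"hand":-1},{"translation":[0,0,0],"angular":[0,0,0],"hand":-1},{"translation":[0,0,0],"angular":[0,0,0],"hand":-1},{"translation":[0,0,0],"angular":[0,0,0],"hand":-1},{"translation":[0,0,0],"angular":[0,0,0],"hand":-1}]' 45
python3 st.py
python3 - <<'E'
from h import *
for k in "AB":
  im=r.camera("side"); cv2.imwrite(f'pics/side{k}.png',im[:,:,::-1])
E
python3 ovf.py .5704 -.024 .068 -.190 A 325 195 50 95 6
```

```text
time: 19.8
ee_pos: [0.5704, -0.0245, 0.1838]
eef_rot: [0.545, 0.45, -0.545, 0.45]
ft_force: [0.7, -0.3, -1.9]
width: 0.0154
t 19.8 pos [ 0.5704 -0.0245  0.1838] yaw -1.7606 down [ 0.0003  0.     -1.    ] w 0.0154 F [ 0.7  -0.26 -1.89] T [-0.11  0.01 -0.02] vmax 0.001
```

View pics/ovf.png

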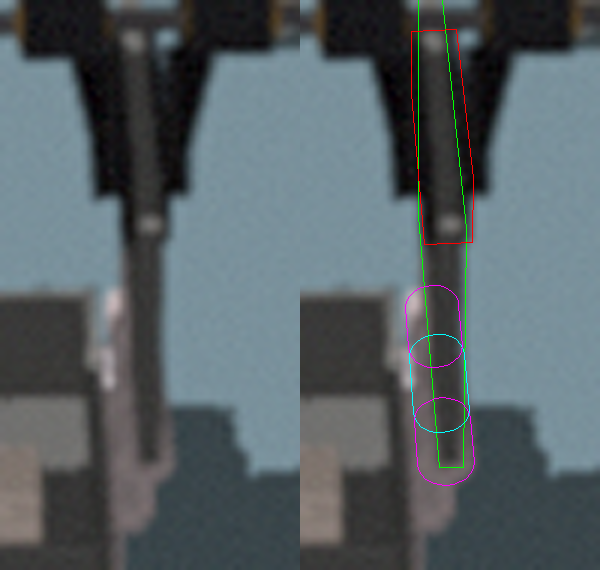

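```bash
python3 -m pendant '[{"translation":[0,0,-0.05],"angular":[0,0,0],"hand":-1},{"translation":[0,0,0],"angular":[0,0,0],"hand":-1},{"translation":[0,0,0],"angular":[0,0,0],"hand":-1},{"translation":[0,0,0],"angular":[0,0,0],"hand":-1}]' 45
python3 st.py
python3 - <<'E'
from lidm import *
np.set_printoptions(precision=4,suppress=True)
ims=[r.camera("side").astype(np.float32) for _ in range(6)]
im=np.mean(ims,0).astype(np.uint8)[:,:,::-1]; cv2.imwrite('pics/sideC.png',im)
lo=(330,235);sz=(35,50);f=14
a=cv2.resize(im[lo[1]:lo[1]+sz[1],lo[0]:lo[0]+sz[0]],None,fx=f,fy=f,interpolation=cv2.INTER_CUBIC)
a=np.clip(a.astype(float)*1.9-60,0,255).astype(np.uint8)
cv2.imwrite('pics/zC.png',cv2.resize(a,(420,600)))
s=r.read_state(); print(s['joint_positions'].round(2),s['time'])
for nm in("lid","case_hinge","lid_grip"):
    print(nm,[(np.round(x['point'],1).tolist(),round(x['confidence'],2)) for x in r.mark_of("side",nm)][:4])
print('pred hinge',proj('side',[.5704,-.0236,.068])[0][::-1],'pred lid',proj('side',[.5704,-.024,.0681])[0][::-1],'grip',proj('side',[.5704,-.024,.177])[0][::-1])
E
```

```text
time: 20.3
ee_pos: [0.5703, -0.0245, 0.1832]
eef_rot: [0.545, 0.45, -0.545, 0.45]
ft_force: [0.2, -0.4, -2.5]
width: 0.0155
t 20.3 pos [ 0.5703 -0.0245  0.1832] yaw -1.7607 down [ 0.0001  0.     -1.    ] w 0.0155 F [ 0.18 -0.35 -2.52] T [-0.11  0.05  0.01] vmax 0.001
[-0.49  0.28  0.54  1.72 -0.15  1.19 -0.1 ] 20.6
lid [([287.5, 448.4], 0.97), ([406.6, 216.9], 0.92), ([253.9, 348.8], 0.58)]
case_hinge [([262.7, 349.6], 0.69)]
lid_grip [([227.9, 456.4], 0.88), ([342.0, 200.8], 0.8), ([215.1, 353.0], 0.72)]
pred hinge [258.2492 347.6565] pred lid [258.3263 347.7017] grip [216.8728 348.0237]
```

View pics/zC.png

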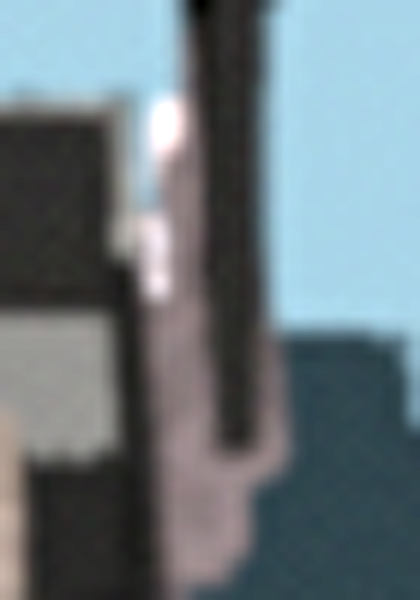

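View pics/sideC.png

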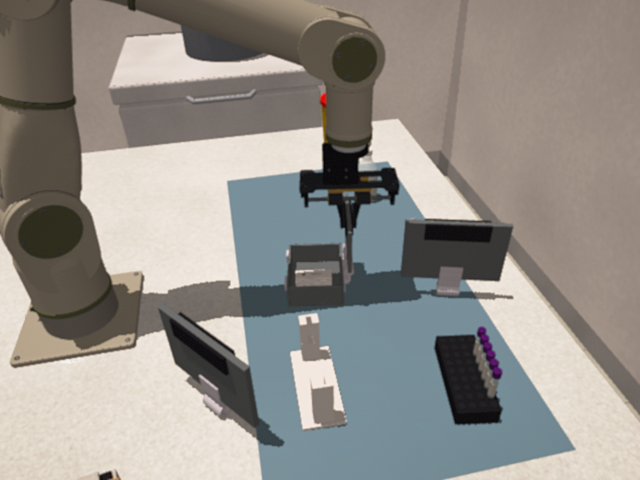

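```bash
python3 st.py; python3 -c "
from h import *
s=[cv2.imread(f'pics/side{k}.png')[185:420] for k in '0C']
for n,(a,b,c,d) in dict(bottle=(355,150,385,200),rack=(430,320,505,425),stand=(285,380,345,430)).items():
    i=[cv2.imread(f'pics/side{k}.png')[b:d,a:c].astype(float) for k in '0C']; print(n,abs(i[0]-i[1]).mean().round(1))
a=cv2.imread('pics/top0.png')[125:160,245:305].astype(float);b=cv2.imread('pics/top8.png')[125:160,245:305].astype(float);print('pin(left part)',abs(a-b)[:, :45].mean().round(1))
r.close_job(); print('closed')"
```

```text
t 20.75 pos [ 0.5703 -0.0245  0.1832] yaw -1.7606 down [ 0.0001  0.     -1.    ] w 0.0159 F [-0.71  0.22 -1.8 ] T [-0.12  0.04  0.03] vmax 0.001
bottle 54.6
rack 3.7
stand 13.9
pin(left part) 3.0
the job is handed in; nothing more can be done
closed
```

The job is handed in at about 21 s. The loose cassette is on the pile, and the gripper is holding the lid upright at the case's hinge.

- **Pile:** Both cameras first showed the cassette about 1.5 mm off in y. I went back and squared all three across y with a gentle grip. The pictures afterwards show the pile square, with x unchanged to within 1 mm.
- **Lid:** I took the one in the stand, because the two free-standing ones are larger. I lifted it 100 mm straight up and lowered it to the fitted hinge point (about 0.570, -0.024, 0.068 m, yaw -0.19). It was still at the end, and the wrist read 1.8 to 2.5 N down. That is roughly the lid's own weight, so it is not resting on the case.
- **Alignment:** The side view agrees with the model to about 1 mm once its constant half-pixel bias, also seen on the case, is allowed for. The arm blocked the top camera at the end, so the position along the hinge rests on the arm's reading, the side view and the fit made before the grasp. The network's marks for `lid` and `case_hinge` differed by about 9 pixel rows; I judged that to be noise and trusted the geometric fit.
- **Bystanders:** The rack and the visible part of the pin look unchanged. My last bottle comparison read high because the arm covers it in that view; the last clear view, before I fetched the lid, showed it in place.

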